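Refit the filter cover and lock its quarter-turn stud

TASK

The cooling unit's filter cover has been pushed under the riser shelf with only its tongue end sticking out: draw it out along the bench until its handle is clear of the shelf, then refit it, flat on the unit's deck with its tongue slid home in the steel pocket. Then press its wing head down and turn it a quarter turn clockwise until its crossbar catches and the head stays down by itself. Leave the other things on the bench and the shelf where they are.

Things in the scene. Friction and masses are not known exactly. Their poses are not given: they have to be found in the camera images.
- cover_center (a point): Loose filter cover, about 0.5 kg: white sheet-metal pan 170 (x) x 120 (y) x 14 mm with a steel tongue on its +x end, a black handle and a steel wing head on top. This point is the pan's centre, 7 mm above its underside. Cover axes: x towards the tongue, z up. At first flat on the bench, handle and wing head under the riser shelf, tongue sticking out to the robot's left.
- cover_tongue (a point): Middle of the cover's flat steel tongue, 108 mm along cover x from cover_center, 4 mm above the cover's underside; cover axes. The tongue is 40 mm wide (y), 8 mm thick, level with the underside, and stands out 45 mm from the pan's end (its last 10 mm only 30 mm wide). It can be pinched by its two sides from above.
- cover_handle (a point): Centre of the cover's black handle bar, 80 mm long across the cover (y), 12 mm thick (x), 20 mm high; 18 mm along cover x from cover_center, 42 mm above the cover's underside, 28 mm above its top face, near the centre of mass. Cover axes.
- stud_head (a point): Centre of the wing of the cover's captive quarter-turn stud, 52 mm from cover_center away from the tongue. The wing is a steel bar 60 mm long (y), 12 mm thick (x), 28 mm high, on a round flange 40 mm across whose top is 14 mm below this point. Head up: 48 mm above the cover's underside. Axes turn with the head. Unlocked, the wing lies across the cover; locked, along it.
- stud_press (a joint): How far the wing head is pressed down, m: 0 up, 0.014 stop. A spring lifts it (3 N up, 9.5 N down). Its crossbar (28 mm long, 6 mm thick, parallel to the wing, inside the cover) drops through the deck's slot and is below the 4 mm deck sheet from about 0.0105: press to 0.013 or the stop, then turn. Once caught, the released head rests at about 0.010. Cover not home: it stops at about 0.002.
- stud_turn (a joint): Turn of the wing head relative to the cover, rad: 0 unlocked (wing across the cover), growing clockwise seen from above to the stop at 1.571 (locked, wing along the cover). It turns easily: 0.04 N m, a little more when spring-loaded.
- bay_home (a point): On the fixed white cooling unit (300 x 200 mm, flat grey deck 85 mm above the bench): where cover_center is when the cover is home, 7 mm above the deck. Unit axes: x towards the steel pocket, the way the cover slides home; cover x must point the same way. The deck is bare from 150 mm before this point to the pocket, but for a filter well 90 x 80 mm, which the cover bridges, and the slot.
- bay_slot (a point): Middle of the slot in the unit's deck, at deck height: 56 mm long across the unit (y), 16 mm wide (x). The stud's crossbar goes through it when the cover is home. Unit axes.
- bay_pocket (a point): Mouth of the steel pocket at the far end of the unit's deck, 5 mm above the deck. Inside it is 46 mm wide, 12 mm high and 50 mm deep, open towards unit -x; its roof's top is 16 mm above the deck. The tongue slides in level along unit +x until the end of the pan stops against the mouth, 85 mm beyond bay_home.
- riser_edge (a point): Middle of that edge of the fixed riser shelf from under which the cover sticks out, 102 mm above the bench. White board 240 (x) x 260 (y) x 14 mm on four 18 mm legs at its corners, underside 95 mm above the bench, reaching from this edge along its own -y.
- tipbox: Grey box with clear lid, 88 x 123 x 67 mm, loose, standing on the riser shelf. To be left alone. Origin under its centre.
- bottle: Amber bottle, 68 mm across, 130 mm tall, loose, on the bench beyond the work. To be left alone. Origin under its centre.
- tuberack: White rack of tubes 70 x 140 x 77 mm, loose, on the bench beyond the work. To be left alone. Origin under its centre.
Not all that is in view belongs to the job. What is shaped like the part that bears cover_center but purple or yellow is not meant.

How it is judged:
By the outcome, as a careful person would: the job done as asked, in the order asked, and still so for the second after the job is handed in, with the robot touching nothing.
It also fails if it takes over 67 s, if anything falls off the work surface, if the arm or the gripper's body presses on something with over 40 N, if the wrist force passes 120 N, or if a joint passes its speed limit or range.

ROBOT

A 6-joint arm with a two-finger parallel gripper is mounted at the origin on the work surface. World frame = base frame: x ahead of the robot, y to its left, z up, the work surface at z = 0. Lengths are in m, angles in rad, forces in N, time in s.
With the tool pointing down it reaches from about 0.35 to 0.975 m from the base axis. Payload 17.4 kg.
Tool frame: the origin (TCP) lies between the finger pads; the fingertips stand arm.finger_overhang ahead of it and the grasp point (between the pads) lies 3 mm ahead of it (arm.finger_overhang is the distance from the TCP to the fingertips, in m); z points along the fingers, y is the direction in which the jaws open and shut (so a half turn about z gives the same grasp; the last joint's range is limited). The gripper opens to 85 mm and grips with 20 to 120 N. Pads are 22 mm wide; open, the fingers measure 114 mm over their backs; the gripper's body (76 mm by 85 mm) begins 54 mm behind the grasp point. The pads swing forward as they close: fully open they stand 13 mm farther back than shut.
Start: joints at [-1.23, 0.116, 1.442, -0, 1.584, -0.038], TCP at [0.25, -0.627, 0.215] pointing down, gripper open.
Joint ranges: [-2.83, 2.83], [-0.83, 2.19], [0.07, 2.5], [-1.14, 4.28], [0.01, 3], [-2.97, 2.97]. Speed limits (rad/s): [1.89, 1.89, 2.22, 3.14, 3.14, 3.14].

INTERFACE

Orientations are given as a unit quaternion [w, x, y, z].
In Python, from plant import arm gives the robot as it stands.
- The arm moves only by the tool move_arm, never from a script. Its argument "targets" is a list of rows, each a list of 7 numbers: the shift along the tool's x, y, z scaled (see below), then the turn, a rotation vector about the tool's x, y, z scaled (see below), then the gripper's target within -1 to 1 (shut at 1, half-way at 0, fully open at -1). In form: [[dx, dy, dz, rx, ry, rz, jaw], ...]. A call has 1 to 10 rows; each row shifts and turns the commanded pose from where the row before left it, along the tool's axes as they then stand; what a row does not reach is not made up. The controller multiplies each number of a shift by 1 m and each number of a turn by 120 degrees. A row lasts 1/10 s, in which the tool goes at most 50 mm and 8.59 degrees, less where a joint would pass 70% of its speed; a pose out of reach is approached as far as the arm can. A call with a number of a shift or a turn outside -1 to 1 is refused whole. A call with a gripper value outside its range is refused whole. The fingers move at their own pace and stop on an object; "newtons" is the grip in N (left out, the last holds). Time passes only in rows, so rows that do not move let the fingers close. It gives the time, the measured TCP pose, the force and the opening at its end, in the units of the state.
- arm.sense(): the state, without advancing time (a new reading comes with each control period).
- arm.snapshot(name): name is "scene" or "top" or "wrist"; returns a dict with "image" (400x640x3 uint8, red, green, blue), "z_map" (400x640 float32, m along the optical axis (not along the pixel's ray), 0 where there is no reading), "fx", "fy", "cx", "cy" (pixels), "position" and "attitude" of the camera in the world. Camera axes: x right, y up, looking along -z (the intrinsics and any distortion apply to the point x, -y, -z); pixel columns grow to the right and rows downward; lengths in m; the calibration is good to about 2 mm. A picture is of the moment at which its call begins.
- arm.job_done(): hands the job in, once; it reports no verdict.
The state is a dict: "t": time; "q": joint angles; "joint_velocities": joint speeds; "joint_efforts": joint torques, N m; "ee_pos": TCP position; "orientation": TCP orientation; "force": force on the tool from outside, world axes, zero at the start; "ft_torque": the same for the moment, N m; "opening": opening from 0.0 (shut) to 1.0 (fully open).
Only numpy, scipy, OpenCV 4.12 (cv2) and the standard library are available. Lean on these libraries where they do the work, as an engineer would, in place of code of your own. Each camera call takes 0.05 s, during which the arm holds its last target.

## Working session

There is one attempt and no reset: what is moved stays moved. The work goes in short steps, Python scripts to look and compute and a tool call to move; the robot and the scene stay as the last step left them, time stands still between calls to the robot, and variables do not carry over. Pictures are saved under pics/ and viewed, and the job is handed in when it is done.

Besides the shell and the picture viewer there is one more tool, called after "Emit:" as name([rows], argument=value, ...), one row to a line, values as JSON. move_arm: Moves the arm, as the interface text tells. Its arguments: {"type":"object","properties":{"targets":{"type":"array","items":{"type":"array","items":{"type":"number","minimum":-1,"maximum":1}}},"newtons":{"type":"number"}},"required":["targets"]}

```bash
ls; mkdir -p pics; python3 - <<'E'
from plant import arm
import cv2,numpy as np
print(arm.sense()); print(arm.finger_overhang)
for n in ("scene","top","wrist"):
    s=arm.snapshot(n); cv2.imwrite(f"pics/{n}0.png",s["image"][:,:,::-1]); np.savez(f"pics/{n}0.npz",**s)
    print(n,s["fx"],s["fy"],s["cx"],s["cy"],s["position"],s["attitude"],[k for k in s])
E
```

```text
pics
{'t': 0.0, 'q': array([-1.22976293e+00,  1.16493139e-01,  1.44228946e+00,  7.05589180e-06,
        1.58403114e+00, -3.78289901e-02]), 'joint_velocities': array([0.00036872, 0.0014787 , 0.00062701, 0.00122248, 0.00123281,
       0.00077388]), 'joint_efforts': array([ 8.40252369e-05, -7.31988430e+01, -6.32489920e+01,  9.84278728e-06,
        6.42885163e-03,  3.33417415e-05]), 'ee_pos': array([ 0.24955728, -0.62692782,  0.21394235]), 'orientation': array([-6.04070649e-04,  9.82111309e-01,  1.88300301e-01, -8.87179447e-05]), 'force': array([-0.11843904,  0.26508025, -0.54549102]), 'ft_torque': array([0.03621225, 0.06662522, 0.00234458]), 'opening': 0.9994757387105312}
0.022
scene 452.12052768100597 452.12052768100597 320.2453180616734 205.47629365777314 [ 1.52291406 -0.08834028  0.7433227 ] [0.61969072 0.34168775 0.33454727 0.62234316] ['image', 'z_map', 'fx', 'fy', 'cx', 'cy', 'position', 'attitude']
top 374.9582885552821 374.9582885552821 316.459374652702 201.82468935325628 [ 0.44720433 -0.10677542  1.06573745] [-0.70077082 -0.02913451  0.00538379  0.71277097] ['image', 'z_map', 'fx', 'fy', 'cx', 'cy', 'position', 'attitude']
wrist 320.87316234166167 320.87316234166167 322.29704530084797 197.50630024899513 [ 0.31098886 -0.60295713  0.37336549] [ 0.8202183  -0.10900256  0.07395691 -0.55667833] ['image', 'z_map', 'fx', 'fy', 'cx', 'cy', 'position', 'attitude']
```

View pics/scene0.png

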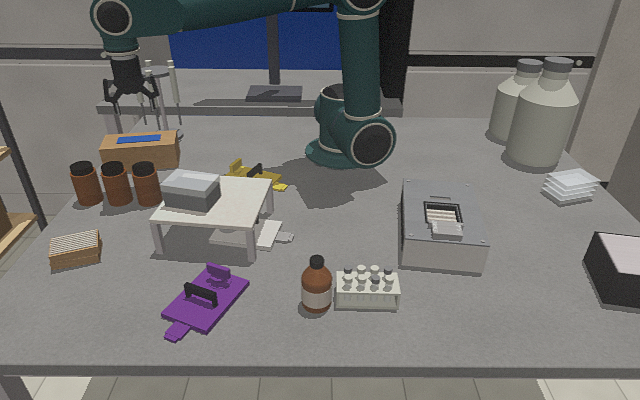

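View pics/top0.png

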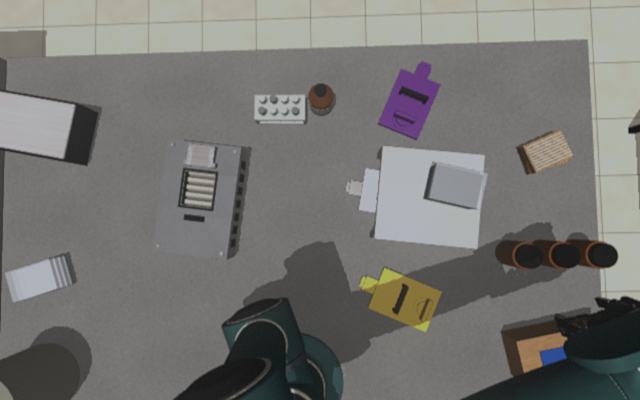

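View pics/wrist0.png

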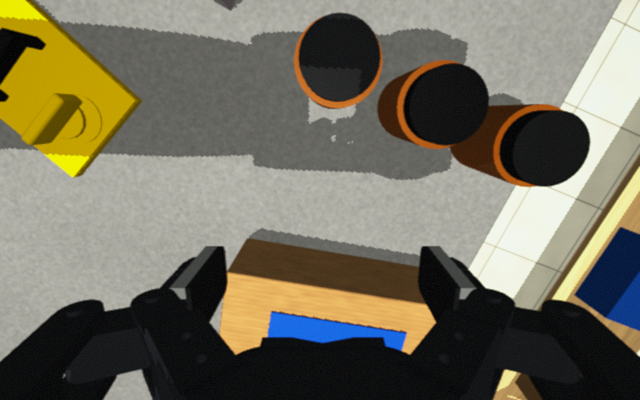

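Candidates: the white cover with its tongue at top (355,188), the purple look-alike (408,100) and the yellow one (403,298). By the description it is the white one under the shelf. The pocket on the unit is at top (200,155), so unit x points away from the robot.

```bash
cat > h.py <<'E'
import numpy as np,cv2
from scipy.spatial.transform import Rotation as R
def Rq(q): return R.from_quat([q[1],q[2],q[3],q[0]]).as_matrix()
def ray(s,u,v):
    d=np.stack([(np.asarray(u,float)-s["cx"])/s["fx"],-(np.asarray(v,float)-s["cy"])/s["fy"],-np.ones_like(np.asarray(u,float))],-1)
    return d@Rq(s["attitude"]).T
def onz(s,u,v,z):
    d=ray(s,u,v); p=np.asarray(s["position"]); return p+d*((z-p[2])/d[...,2])[...,None]
def cloud(s):
    v,u=np.mgrid[:400,:640]; return np.asarray(s["position"])+ray(s,u,v)*s["z_map"][...,None]
def proj(s,P):
    c=(np.atleast_2d(P)-s["position"])@Rq(s["attitude"]); return np.stack([s["cx"]-s["fx"]*c[:,0]/c[:,2],s["cy"]+s["fy"]*c[:,1]/c[:,2]],-1)
def load(f): return {k:(v if v.ndim else float(v)) for k,v in np.load(f).items()}
def crop(s,u0,u1,v0,v1,k,name): cv2.imwrite(name,cv2.resize(np.asarray(s["image"])[v0:v1,u0:u1,::-1],None,fx=k,fy=k,interpolation=cv2.INTER_NEAREST))
E
python3 - <<'E'
from h import *
s=load("pics/top0.npz"); crop(s,140,260,130,270,4,"pics/unit.png"); crop(s,335,500,140,260,4,"pics/cov.png")
C=cloud(s)
for u,v in [(355,188),(369,190),(372,190),(400,190),(170,200),(200,148),(200,160),(193,218),(300,200)]: print(u,v,C[v,u].round(4))
E
```

```text
355 188 [ 0.536  -0.1808  0.0114]
369 190 [ 0.5291 -0.2192  0.0178]
372 190 [ 0.5294 -0.2281  0.0124]
400 190 [ 0.5206 -0.288   0.108 ]
170 200 [0.5071 0.314  0.0871]
200 148 [0.6413 0.2283 0.1019]
200 160 [0.6094 0.228  0.1031]
193 218 [0.4592 0.2797 0.0126]
300 200 [ 0.5056 -0.0246  0.0013]
```

View pics/unit.png

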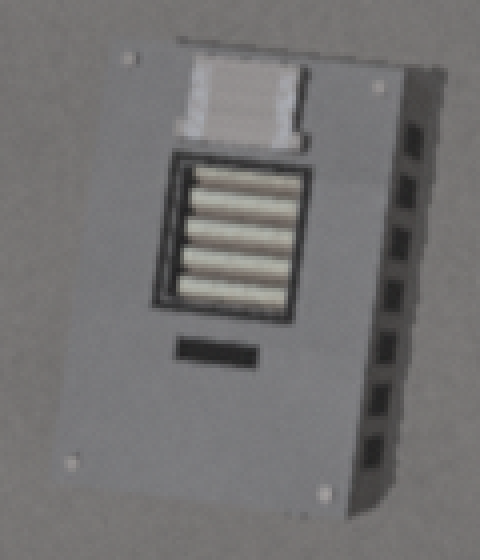

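View pics/cov.png

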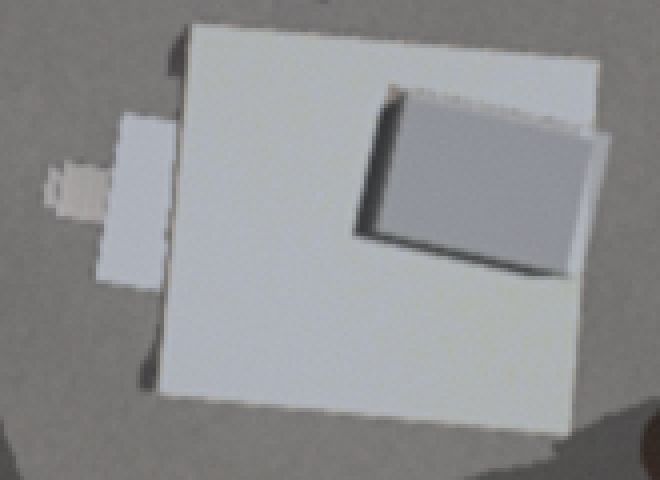

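```bash
python3 - <<'E'
from h import *
s=load("pics/top0.npz")
def q(pts,off,z): 
    p=np.array(pts,float)/4+np.array(off)-.375; return onz(s,p[:,0],p[:,1],z)[:,:2]
sl=q([(177,338),(259,346),(257,368),(176,358)],(140,130),.085)
w=q([(175,152),(312,168),(293,323),(152,306)],(140,130),.085)
po=q([(180,137),(297,151)],(140,130),.101)
d=q([(113,40),(405,67),(348,518),(55,485)],(140,130),.085)
print(sl.round(4),sl.mean(0)); print(w.round(4),w.mean(0)); print(po.round(4),po.mean(0));print(d.round(4),d.mean(0))
for P in (sl,w,d):
    e=P[1]-P[0]; f=P[0]-P[3]; print("yaw",np.degrees(np.arctan2(e[0],-e[1])),np.degrees(np.arctan2(f[1],f[0])),np.linalg.norm(e),np.linalg.norm(f))
pan=q([(121,114),(97,284)],(335,140),.014); e=pan[1]-pan[0]; print("pan",pan,np.linalg.norm(e),np.degrees(np.arctan2(e[1],e[0])), pan.mean(0))
t=q([(45,190),(65,162),(57,216)],(335,140),.008); print("tongue",t)
r=q([(190,25),(162,394),(570,436),(600,62)],(335,140),.109); print("riser",r, np.linalg.norm(r[0]-r[1]),np.linalg.norm(r[0]-r[3]))
E
```

```text
[[0.4691 0.2775]
 [0.4629 0.2227]
 [0.4484 0.224 ]
 [0.4559 0.2782]] [0.45904561 0.25061426]
[[0.5929 0.279 ]
 [0.5803 0.187 ]
 [0.4777 0.2   ]
 [0.4906 0.2943]] [0.53538388 0.24007874]
[[0.6004 0.2694]
 [0.5895 0.192 ]] [0.5949641  0.23073312]
[[0.6692 0.3212]
 [0.6465 0.1244]
 [0.3492 0.1639]
 [0.3733 0.359 ]] [0.50958039 0.24211497]
yaw -6.446986990132219 -2.8314788574268226 0.05520338305454626 0.013232488662414603
yaw -7.796085289903395 -8.504799155127644 0.09293719453056484 0.10352251872518427
yaw -6.590042380909598 -7.291764528763289 0.19810881820229362 0.2983160315259736
pan [[ 0.59127765 -0.20946674]
 [ 0.47216901 -0.19008292]] 0.12067560972679253 170.75668041769782 [ 0.53172333 -0.19977483]
tongue [[ 0.53927942 -0.15540929]
 [ 0.55884188 -0.16989809]
 [ 0.52073094 -0.16348497]]
riser [[ 0.63459404 -0.24544467]
 [ 0.39963597 -0.22203688]
 [ 0.36974693 -0.4756322 ]
 [ 0.60505615 -0.50300509]] 0.23612119866088063 0.2592486426320925
```

The crop confirms it: a steel tongue and a white pan edge coming out from under the shelf at (346–363,187). The pan edge measures 121 mm against 120. First I rise and turn the tool to cover yaw (about 80.7°).

Emit:
move_arm([
  [0, 0, -0.008, 0, 0, -0.0704, -0.3],
  [0, 0, -0.008, 0, 0, -0.0704, -0.3],
  [0, 0, -0.008, 0, 0, -0.0704, -0.3],
  [0, 0, -0.008, 0, 0, -0.0704, -0.3],
  [0, 0, -0.008, 0, 0, -0.0704, -0.3],
  [0, 0, -0.008, 0, 0, -0.0704, -0.3],
  [0, 0, 0, 0, 0, -0.0704, -0.3],
], newtons=40)

```text
t: 0.85
ee_pos: [0.2497, -0.6274, 0.2637]
orientation: [0.001, 0.759, 0.651, -0.0]
force: [0.3, 0.4, 0.2]
opening: 0.653
```

```bash
cat >> h.py <<'E'
def yawof(o):
    M=Rq(o); return np.degrees(np.arctan2(M[1,0],M[0,0])),M
def go(s,target,yaw=None):
    "tool-frame shift (m) and tool-z turn (units of 120deg) from sensed pose"
    y,M=yawof(s["orientation"]); d=M.T@(np.asarray(target)-s["ee_pos"])
    r=0
    if yaw is not None: r=-(((yaw-y)+180)%360-180)/120
    print("pos",np.round(s["ee_pos"],4),"yaw",round(y,2),"zdir",M[:,2].round(4),"F",np.round(s["force"],1),"open",round(s["opening"],3),"t",round(s["t"],2)," shift",d.round(4),"rz",round(r,4)); return d
E
python3 - <<'E'
from h import *; from plant import arm
go(arm.sense(),(.536,-.173,.12),80.7)
E
```

```text
pos [ 0.2497 -0.6274  0.2637] yaw 81.19 zdir [ 4.e-04 -1.e-03 -1.e+00] F [0.3 0.4 0.2] open 0.653 t 0.85  shift [0.493  0.2133 0.1434] rz 0.0041
```

Emit:
move_arm([
  [0.043, 0.0195, 0, 0, 0, 0, -0.3],
  [0.045, 0.0195, 0, 0, 0, 0, -0.3],
  [0.045, 0.0195, 0, 0, 0, 0, -0.3],
  [0.045, 0.0195, 0, 0, 0, 0, -0.3],
  [0.045, 0.0195, 0, 0, 0, 0, -0.3],
  [0.045, 0.0195, 0, 0, 0, 0, -0.3],
  [0.045, 0.0195, 0, 0, 0, 0, -0.3],
  [0.045, 0.0195, 0, 0, 0, 0, -0.3],
  [0.045, 0.0195, 0, 0, 0, 0, -0.3],
  [0.04, 0.0195, 0.0, 0, 0, 0, -0.3],
])

```text
t: 1.85
ee_pos: [0.5133, -0.2187, 0.2628]
orientation: [0.0, 0.761, 0.649, 0.0]
force: [-0.1, -1.3, 1.0]
opening: 0.651
```

Emit:
move_arm([
  [0.035, 0.018, 0.0, 0, 0, 0, -0.3],
  [0.0, 0.0, 0.0, 0, 0, 0, -0.3],
  [0.0, 0.0, 0.0, 0, 0, 0, -0.3],
])

```text
t: 2.15
ee_pos: [0.5362, -0.1885, 0.2624]
orientation: [-0.0, 0.761, 0.649, -0.0]
force: [-0.3, -0.3, 0.2]
opening: 0.651
```

```bash
python3 - <<'E'
from h import *; from plant import arm
go(arm.sense(),(.536,-.173,.12),80.7)
s=arm.snapshot("wrist"); cv2.imwrite("pics/w1.png",s["image"][:,:,::-1]); np.savez("pics/w1.npz",**s)
print(s["position"],proj(s,[[.5353,-.1776,.008],[.5917,-.2095,.014]]))
E
```

```text
pos [ 0.5362 -0.1885  0.2624] yaw 80.94 zdir [-7.e-04  1.e-04 -1.e+00] F [-0.3 -0.3  0.2] open 0.651 t 2.15  shift [ 0.0153 -0.0025  0.1424] rz 0.002
[ 0.54692165 -0.12374128  0.42168933] [[320.26109673 154.70669609]
 [367.35814398 172.84746136]]
```

View pics/w1.png

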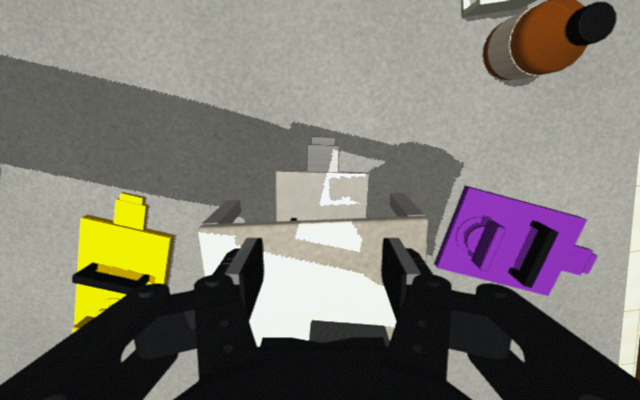

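```bash
python3 - <<'E'
from h import *
s=load("pics/w1.npz"); crop(s,265,385,125,230,6,"pics/w1c.png")
E
```

```text
(no output)
```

View pics/w1c.png

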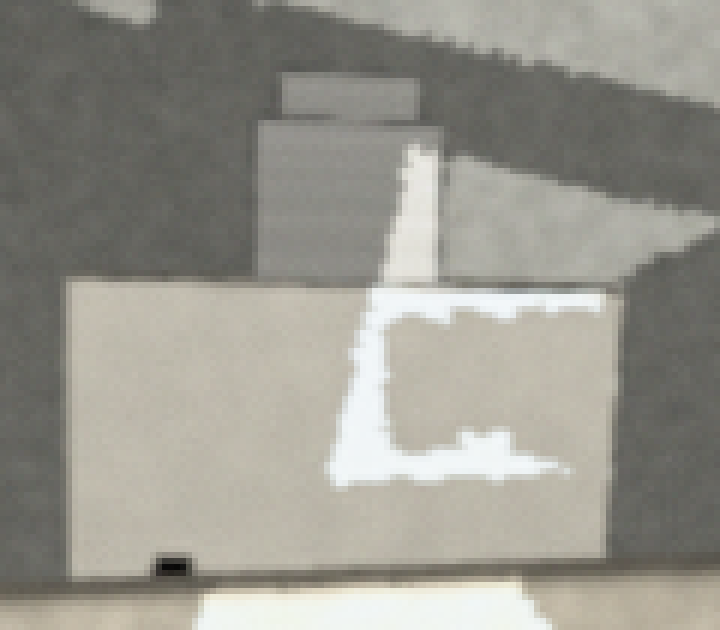

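```bash
python3 - <<'E'
from h import *; from plant import arm
s=load("pics/w1.npz")
f=lambda pts,z: onz(s,np.array(pts)[:,0]/6+265-.42,np.array(pts)[:,1]/6+125-.42,z)[:,:2]
p=f([(66,278),(624,285)],.014); t=f([(258,120),(442,126)],.008); tip=f([(282,74),(420,80)],.008)
for a in (p,t,tip): 
    e=a[1]-a[0]; print(a.round(4),a.mean(0).round(4),np.linalg.norm(e),np.degrees(np.arctan2(e[1],e[0]))+90)
m=p.mean(0); d=tip.mean(0)-m; print(np.linalg.norm(d),np.degrees(np.arctan2(d[1],d[0])))
print("grasp",m+d*22/45)
g=m+d*22/45
go(arm.sense(),(*g,.026),None)
E
```

```text
[[ 0.4753 -0.1883]
 [ 0.5934 -0.2088]] [ 0.5344 -0.1985] 0.11980626850749926 80.18672156125126
[[ 0.5214 -0.1623]
 [ 0.5599 -0.1697]] [ 0.5406 -0.166 ] 0.03924827126827241 79.05848490308385
[[ 0.528  -0.1535]
 [ 0.5567 -0.1594]] [ 0.5424 -0.1565] 0.02926654613879454 78.45562247543823
0.042830545470419916 79.22920069358422
grasp [ 0.53826328 -0.17797136]
pos [ 0.5358 -0.1893  0.2625] yaw 80.87 zdir [-5.e-04 -1.e-04 -1.e+00] F [-0.3 -0.2  0.3] open 0.651 t 2.2  shift [0.0116 0.0007 0.2365] rz 0
```

Emit:
move_arm([
  [0.0125, 0.001, 0.03, 0, 0, 0.007, -0.3],
  [0, 0, 0.045, 0, 0, 0, -0.3],
  [0, 0, 0.045, 0, 0, 0, -0.3],
  [0, 0, 0.045, 0, 0, 0, -0.3],
  [0, 0, 0.035, 0, 0, 0, -0.3],
  [0, 0, 0.02, 0, 0, 0, -0.3],
  [0, 0, 0.01, 0, 0, 0, -0.3],
  [0, 0, 0.004, 0, 0, 0, -0.3],
  [0, 0, 0.002, 0, 0, 0, -0.3],
  [0, 0, 0, 0, 0, 0, -0.3],
])

```text
t: 3.2
ee_pos: [0.5394, -0.1774, 0.0277]
orientation: [0.001, 0.766, 0.643, 0.0]
force: [-0.1, -0.3, -0.1]
opening: 0.647
```

Emit:
move_arm([
  [0, 0, 0, 0, 0, 0, -0.3],
  [0, 0, 0.002, 0, 0, 0, 0.2],
  [0, 0, 0, 0, 0, 0, 0.2],
  [0, 0, 0, 0, 0, 0, 0.3],
  [0, 0, 0, 0, 0, 0, 0.3],
])

```text
t: 3.7
ee_pos: [0.539, -0.177, 0.0248]
orientation: [0.0, 0.766, 0.643, 0.0]
force: [-0.7, -0.0, 0.1]
opening: 0.35
```

```bash
python3 - <<'E'
from h import *; from plant import arm
go(arm.sense(),(.538,-.177,.026),80)
s=arm.snapshot("wrist"); cv2.imwrite("pics/w2.png",s["image"][:,:,::-1])
E
```

```text
pos [ 0.539  -0.177   0.0248] yaw 80.0 zdir [ 1.e-04 -0.e+00 -1.e+00] F [-0.7 -0.   0.1] open 0.35 t 3.7  shift [-0.0002 -0.001  -0.0012] rz 0.0
```

View pics/w2.png

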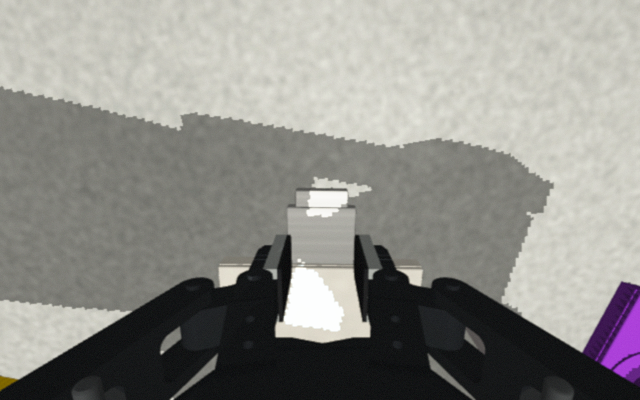

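Emit:
move_arm([
  [0, 0, 0, 0, 0, 0, 0.5],
  [0, 0, 0, 0, 0, 0, 0.5],
])

```text
t: 3.95
ee_pos: [0.539, -0.177, 0.0247]
orientation: [-0.0, 0.766, 0.643, 0.0]
force: [-0.2, 0.6, 0.3]
opening: 0.249
```

```bash
python3 - <<'E'
from h import *; from plant import arm
go(arm.sense(),(.538,-.177,.026),80)
s=arm.snapshot("wrist"); cv2.imwrite("pics/w3.png",s["image"][:,:,::-1])
E
```

```text
pos [ 0.539  -0.177   0.0247] yaw 80.0 zdir [ 0.  0. -1.] F [-0.2  0.6  0.3] open 0.249 t 3.95  shift [-0.0002 -0.001  -0.0013] rz -0.0
```

View pics/w3.png

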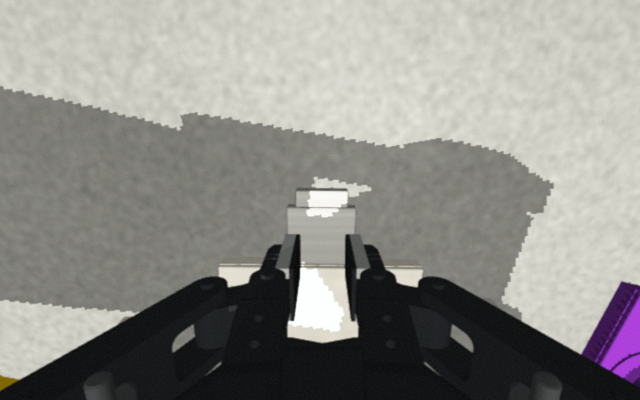

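Emit:
move_arm([
  [0, 0, 0, 0, 0, 0, -0.15],
  [0, 0, 0, 0, 0, 0, -0.15],
  [0, 0, 0, 0, 0, 0, -0.15],
  [0, 0, 0.002, 0, 0, 0, -0.15],
  [0, 0, 0.002, 0, 0, 0, -0.15],
  [0, 0, 0, 0, 0, 0, -0.15],
])

```text
t: 4.6
ee_pos: [0.5388, -0.1769, 0.0203]
orientation: [-0.0, 0.766, 0.643, -0.0]
force: [0.1, 0.1, -1.0]
opening: 0.575
```

Emit:
move_arm([
  [0, 0, 0.002, 0, 0, 0, -0.15],
  [0, 0, 0, 0, 0, 0, -0.15],
])

```text
t: 4.8
ee_pos: [0.5388, -0.1769, 0.0184]
orientation: [-0.0, 0.766, 0.643, -0.0]
force: [0.8, 0.4, -1.0]
opening: 0.575
```

```bash
python3 - <<'E'
from h import *; from plant import arm
go(arm.sense(),(.538,-.177,.026),80)
s=arm.snapshot("wrist"); cv2.imwrite("pics/w4.png",s["image"][:,:,::-1])
s=arm.snapshot("scene"); crop(s,220,340,170,270,6,"pics/s4.png")
E
```

```text
pos [ 0.5388 -0.1769  0.0184] yaw 80.0 zdir [-4.e-04  1.e-04 -1.e+00] F [ 0.8  0.4 -1. ] open 0.575 t 4.8  shift [-0.0002 -0.0008 -0.0076] rz 0.0
```

View pics/w4.png

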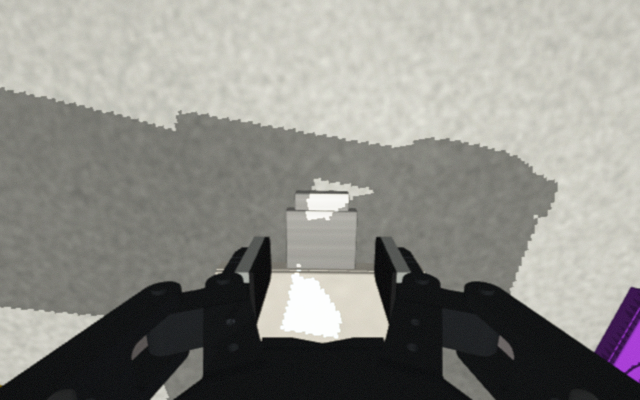

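View pics/s4.png

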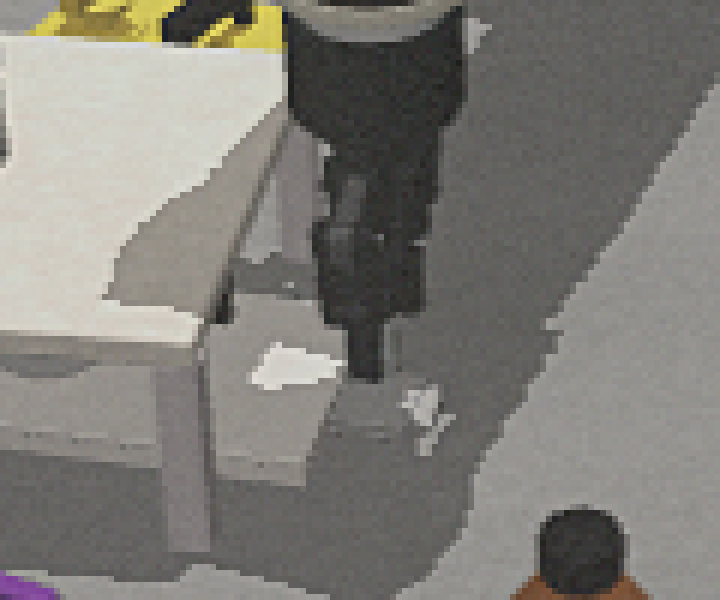

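```bash
python3 - <<'E'
from h import *; from plant import arm
s=arm.snapshot("wrist"); C=cloud(s); np.savez("pics/w5.npz",**s)
for u,v in [(265,238),(260,245),(255,255),(250,265),(246,272),(262,290),(262,320),(381,238),(385,245),(395,260),(402,270),(322,215),(322,240),(322,262),(322,276),(100,200)]: print(u,v,C[v,u].round(4))
print(proj(s,[[.5388,-.1769,0]]))
E
```

```text
265 238 [ 0.5161 -0.1617  0.0452]
260 245 [ 0.515  -0.162   0.0518]
255 255 [ 0.5153 -0.1614  0.0629]
250 265 [ 0.5148 -0.1618  0.0704]
246 272 [ 0.5143 -0.1621  0.0749]
262 290 [ 0.5144 -0.1772  0.0624]
262 320 [ 0.4952 -0.2228  0.0154]
381 238 [ 0.5668 -0.1707  0.0452]
385 245 [ 0.5672 -0.1711  0.052 ]
395 260 [ 0.5683 -0.1713  0.0662]
402 270 [ 0.5691 -0.1716  0.0739]
322 215 [ 0.5407 -0.1677  0.0079]
322 240 [ 0.5381 -0.1822  0.0084]
322 262 [ 0.5357 -0.1955  0.0089]
322 276 [ 0.5347 -0.2014  0.0142]
100 200 [ 0.4162 -0.139   0.0005]
[[321.63785689 225.98018898]]
```

```bash
python3 - <<'E'
from h import *; from plant import arm
s=arm.snapshot("scene"); C=cloud(s); np.savez("pics/s5.npz",**s)
for v in range(200,246,3): print(v,C[v,281].round(4),C[v,275].round(4),C[v,287].round(4))
print(proj(s,[[.567,-.17,.0],[.567,-.17,.04],[.5388,-.1769,.0184]]))
print(arm.sense())
E
```

```text
200 [ 0.5794 -0.1773  0.1489] [ 0.5738 -0.1927  0.1452] [ 0.5588 -0.1641  0.136 ]
203 [ 0.5831 -0.1773  0.1425] [ 0.5584 -0.1948  0.1266] [ 0.5627 -0.1641  0.1296]
206 [ 0.5693 -0.1789  0.1247] [ 0.5605 -0.1949  0.1188] [ 0.5674 -0.164   0.1236]
209 [ 0.6053 -0.1758  0.1394] [ 0.6044 -0.1905  0.1387] [ 0.5695 -0.1641  0.116 ]
212 [ 0.6062 -0.176   0.1312] [ 0.6037 -0.1909  0.1294] [ 0.5685 -0.1644  0.1062]
215 [ 0.6003 -0.1769  0.1184] [ 0.6014 -0.1916  0.119 ] [ 0.5172 -0.1688  0.0622]
218 [ 0.6    -0.1773  0.1092] [ 0.5997 -0.1921  0.1089] [ 0.5157 -0.1692  0.0515]
221 [ 0.5957 -0.178   0.0972] [ 0.5923 -0.1934  0.0947] [ 0.5156 -0.1695  0.0415]
224 [ 0.5952 -0.1784  0.0876] [ 0.4924 -0.2051  0.0149] [ 0.467  -0.1737 -0.0028]
227 [ 0.5768 -0.1805  0.0652] [ 0.5061 -0.204   0.0144] [ 4.855e-01 -1.725e-01 -1.000e-04]
230 [ 0.5748 -0.1811  0.0543] [ 0.5201 -0.2028  0.0144] [ 0.5026 -0.1714  0.0019]
233 [ 0.5689 -0.182   0.0403] [ 0.5322 -0.2019  0.0131] [ 0.5293 -0.1696  0.0113]
236 [ 0.5383 -0.1854  0.0076] [ 0.5472 -0.2006  0.0142] [ 0.5395 -0.169   0.0087]
239 [ 0.5533 -0.1843  0.0
[... 310 characters left out ...]
't': 5.0, 'q': array([-3.62275561e-01,  7.47228320e-03,  1.88301015e+00,  1.33402878e-05,
        1.25098512e+00, -1.87699445e-01]), 'joint_velocities': array([-5.05406446e-05, -2.03557290e-03, -2.07897722e-03,  3.02156480e-04,
       -3.19549399e-04, -3.50430839e-04]), 'joint_efforts': array([-1.03494360e-03, -5.78901458e+01, -5.72678983e+01, -5.70052327e-05,
        9.75975900e-05, -6.89329681e-06]), 'ee_pos': array([ 0.53901537, -0.1770143 ,  0.01877057]), 'orientation': array([5.14848850e-05, 7.66059670e-01, 6.42769459e-01, 3.60832978e-05]), 'force': array([ 0.34542533, -0.01846598,  0.28401088]), 'ft_torque': array([-0.00231104,  0.0132861 ,  0.01249958]), 'opening': 0.5704922235348958}
```

Both cameras agree that the fingertips are at z≈0.040 while the reported TCP z is 0.019. So the overhang figure doesn't match what I measure: the tips are about 21 mm above the TCP, not ahead of it. I'll go by the measurement and lower in steps while watching the force.

Emit:
move_arm([
  [0, 0, 0.01, 0, 0, 0, -0.15],
  [0, 0, 0.01, 0, 0, 0, -0.15],
  [0, 0, 0.005, 0, 0, 0, -0.15],
  [0, 0, 0, 0, 0, 0, -0.15],
])

```text
t: 5.4
ee_pos: [0.5383, -0.1767, -0.0077]
orientation: [-0.001, 0.766, 0.643, -0.0]
force: [-0.6, -0.4, 0.2]
opening: 0.575
```

```bash
python3 - <<'E'
from h import *; from plant import arm
go(arm.sense(),(.538,-.177,.026),80)
s=arm.snapshot("wrist"); C=cloud(s);cv2.imwrite("pics/w6.png",s["image"][:,:,::-1])
for v in range(226,246,4): print(v,[C[v,u].round(3).tolist() for u in (262,266,270)])
s=arm.snapshot("scene"); crop(s,220,340,170,270,6,"pics/s6.png"); C=cloud(s)
for v in range(227,248,3): print(v,C[v,281].round(4),C[v,284].round(4))
E
```

```text
pos [ 0.5383 -0.1767 -0.0077] yaw 80.0 zdir [-1.9e-03  7.0e-04 -1.0e+00] F [-0.6 -0.4  0.2] open 0.575 t 5.4  shift [-0.0003 -0.0003 -0.0337] rz -0.0
226 [[0.51, -0.162, 0.0], [0.513, -0.162, 0.001], [0.514, -0.163, 0.0]]
230 [[0.51, -0.164, -0.0], [0.512, -0.164, 0.0], [0.514, -0.165, 0.0]]
234 [[0.51, -0.166, 0.001], [0.512, -0.166, 0.0], [0.514, -0.167, 0.0]]
238 [[0.514, -0.162, 0.017], [0.516, -0.162, 0.018], [0.513, -0.169, 0.0]]
242 [[0.515, -0.162, 0.022], [0.517, -0.162, 0.023], [0.515, -0.167, 0.012]]
227 [ 0.6024 -0.178   0.0836] [ 0.5786 -0.1727  0.0666]
230 [ 0.5934 -0.1793  0.0678] [ 0.5926 -0.1717  0.0673]
233 [ 0.5702 -0.1819  0.0412] [ 0.5714 -0.1739  0.0422]
236 [ 0.5712 -0.1821  0.0323] [ 0.5728 -0.1741  0.0335]
239 [ 0.5744 -0.1822  0.0249] [ 0.5693 -0.1748  0.021 ]
242 [ 0.5558 -0.1844  0.0007] [ 0.56   -0.1759  0.0039]
245 [ 0.5687 -0.1835  0.0006] [ 0.5662 -0.1757 -0.0014]
```

View pics/s6.png

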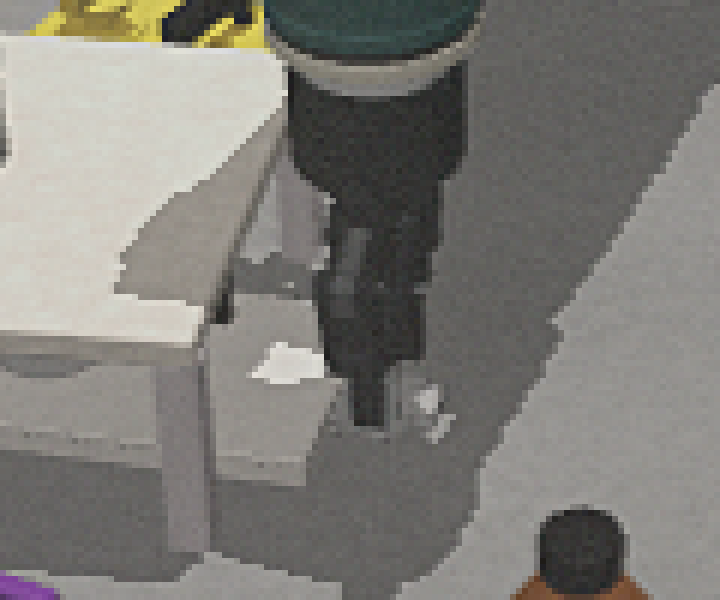

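View pics/w6.png

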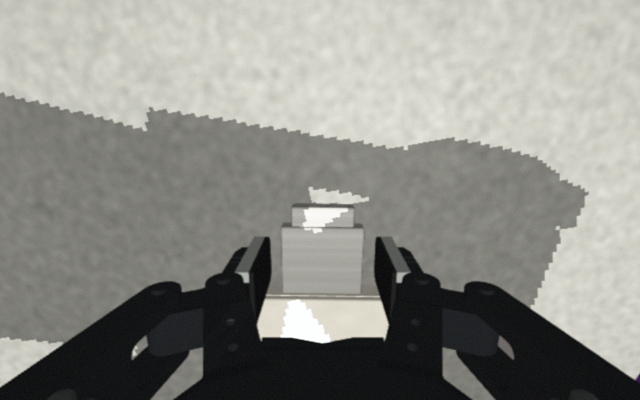

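Emit:
move_arm([
  [0, 0, 0.006, 0, 0, 0, -0.15],
  [0, 0, 0.004, 0, 0, 0, -0.15],
  [0, 0, 0.001, 0, 0, 0, -0.15],
  [0, 0, 0, 0, 0, 0, -0.15],
])

```text
t: 5.9
ee_pos: [0.5389, -0.1769, -0.0175]
orientation: [-0.0, 0.766, 0.643, -0.0]
force: [-0.5, 0.3, 0.1]
opening: 0.57
```

Emit:
move_arm([
  [0, 0, 0, 0, 0, 0, 0.3],
  [0, 0, 0, 0, 0, 0, 0.3],
  [0, 0, 0, 0, 0, 0, 0.3],
])

```text
t: 6.2
ee_pos: [0.5392, -0.177, -0.0169]
orientation: [0.0, 0.766, 0.643, 0.0]
force: [-1.6, 0.6, 4.5]
opening: 0.454
```

```bash
python3 - <<'E'
from h import *; from plant import arm
go(arm.sense(),(.538,-.177,.026),80)
s=arm.snapshot("wrist"); C=cloud(s);cv2.imwrite("pics/w7.png",s["image"][:,:,::-1])
s=arm.snapshot("scene"); crop(s,220,340,170,270,6,"pics/s7.png")
E
```

```text
pos [ 0.5392 -0.177  -0.0169] yaw 79.99 zdir [ 5.e-04 -2.e-04 -1.e+00] F [-1.6  0.6  4.5] open 0.454 t 6.2  shift [-0.0002 -0.0011 -0.0429] rz -0.0
```

View pics/w7.png

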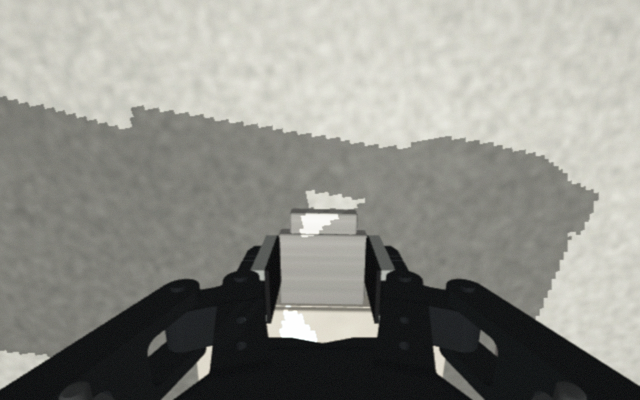

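The jaws stopped on the tongue (opening 0.454 ≈ 40 mm), with the tips lightly touching the bench. Next I raise 1 mm and draw the cover out.

Emit:
move_arm([
  [0.005, 0, -0.001, 0, 0, 0, 0.3],
  [0.015, 0, 0, 0, 0, 0, 0.3],
  [0.02, 0, 0, 0, 0, 0, 0.3],
  [0.025, 0, 0, 0, 0, 0, 0.3],
  [0.025, 0, 0, 0, 0, 0, 0.3],
  [0.025, 0, 0, 0, 0, 0, 0.3],
  [0.025, 0, 0, 0, 0, 0, 0.3],
  [0.025, 0, 0, 0, 0, 0, 0.3],
  [0.02, 0, 0, 0, 0, 0, 0.3],
  [0.01, 0, 0, 0, 0, 0, 0.3],
], newtons=50)

```text
t: 7.3
ee_pos: [0.5726, 0.0172, -0.0167]
orientation: [-0.0, 0.766, 0.643, -0.0]
force: [-0.1, -1.4, -2.7]
opening: 0.45
```

Emit:
move_arm([
  [0, 0, 0, 0, 0, 0, 0.3],
  [0, 0, 0, 0, 0, 0, 0.3],
])

```text
t: 7.5
ee_pos: [0.5726, 0.015, -0.0165]
orientation: [-0.0, 0.766, 0.643, -0.0]
force: [1.5, 0.4, -1.7]
opening: 0.448
```

```bash
python3 - <<'E'
from h import *; from plant import arm
go(arm.sense(),(.538,-.177,.026),80)
s=arm.snapshot("top"); crop(s,240,500,140,300,3,"pics/t8.png"); np.savez("pics/t8.npz",**s)
E
```

```text
pos [ 0.5726  0.015  -0.0165] yaw 80.02 zdir [-4.e-04  1.e-04 -1.e+00] F [ 1.5  0.4 -1.7] open 0.448 t 7.5  shift [-0.1951 -0.0008 -0.0425] rz 0.0002
```

View pics/t8.png

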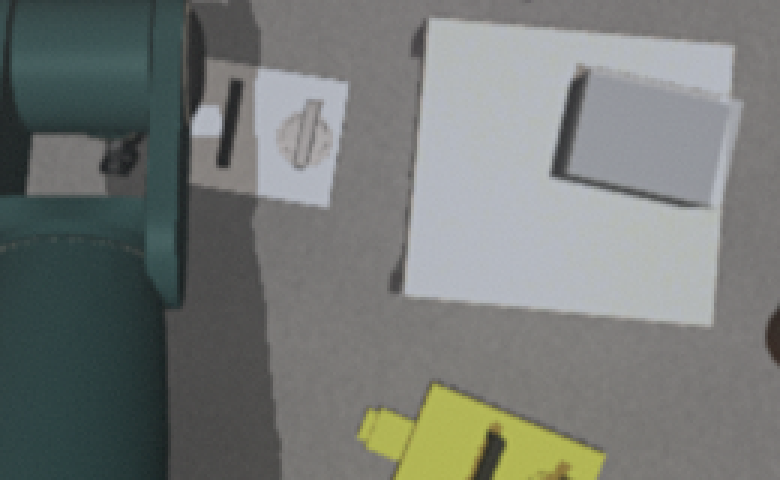

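Emit:
move_arm([
  [0, 0, 0, 0, 0, 0, -0.3],
  [0, 0, 0, 0, 0, 0, -0.3],
  [0, 0, 0, 0, 0, 0, -0.3],
  [0, 0, -0.02, 0, 0, 0, -0.3],
  [0, 0, -0.04, 0, 0, 0, -0.3],
  [0, 0, -0.045, 0, 0, 0, -0.3],
  [0, 0, -0.045, 0, 0, 0, -0.3],
  [0.02, -0.01, -0.04, 0, 0, 0, -0.3],
  [0.025, -0.015, -0.04, 0, 0, 0, -0.3],
  [0.025, -0.015, -0.04, 0, 0, 0, -0.3],
])

```text
t: 8.55
ee_pos: [0.545, 0.0913, 0.2556]
orientation: [0.0, 0.766, 0.642, 0.0]
force: [0.3, 0.1, -0.0]
opening: 0.65
```

Emit:
move_arm([
  [0.025, -0.015, -0.04, 0, 0, 0, -0.3],
  [0.025, -0.015, -0.0, 0, 0, 0, -0.3],
  [0.025, -0.015, -0.0, 0, 0, 0, -0.3],
  [0.015, -0.015, 0, 0, 0, 0, -0.3],
  [0, 0, 0, 0, 0, 0, -0.3],
  [0, 0, 0, 0, 0, 0, -0.3],
])

```text
t: 9.15
ee_pos: [0.5022, 0.1899, 0.2939]
orientation: [0.0, 0.766, 0.643, 0.0]
force: [-0.8, -0.4, -0.0]
opening: 0.651
```

```bash
python3 - <<'E'
from h import *; from plant import arm
go(arm.sense(),(.538,-.177,.026),80)
s=arm.snapshot("wrist"); cv2.imwrite("pics/w9.png",s["image"][:,:,::-1]); np.savez("pics/w9.npz",**s)
s=arm.snapshot("top"); cv2.imwrite("pics/t9.png",s["image"][:,:,::-1]); np.savez("pics/t9.npz",**s)
E
```

```text
pos [0.5022 0.1899 0.2939] yaw 80.04 zdir [ 5.e-04 -1.e-04 -1.e+00] F [-0.8 -0.4 -0. ] open 0.651 t 9.15  shift [-0.3552  0.0986  0.268 ] rz 0.0003
```

View pics/w9.png

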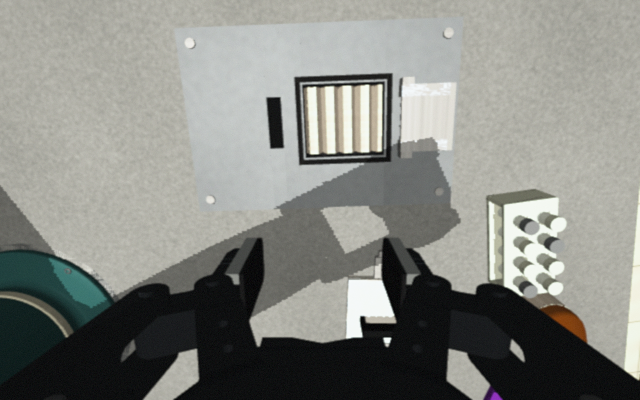

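View pics/t9.png

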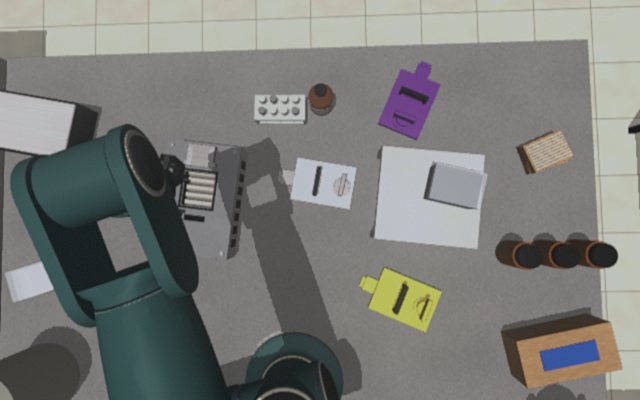

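Great view: slot at wrist (275,122), well (345,118) and pocket mouth (402,117). In the top view the cover sits at (323,182), free of the shelf. Next, precise measurements of both.

```bash
python3 - <<'E'
from h import *
s=load("pics/w9.npz"); crop(s,260,465,65,170,3.9,"pics/w9c.png")
# slot + well by dark contours
g=cv2.cvtColor(s["image"],cv2.COLOR_RGB2GRAY); m=(g<70).astype(np.uint8)*255
m[190:]=0
cs,_=cv2.findContours(m,cv2.RETR_EXTERNAL,cv2.CHAIN_APPROX_NONE)
for c in cs:
    if cv2.contourArea(c)<150: continue
    P=onz(s,c[:,0,0].astype(float),c[:,0,1].astype(float),.085)[:,:2].astype(np.float32)
    r=cv2.minAreaRect(P); print(cv2.boundingRect(c),np.round(r[0],4),np.round(r[1],4),r[2])
t=load("pics/t9.npz"); crop(t,275,365,150,215,8,"pics/t9c.png")
h=t["image"].astype(int); m=((h.min(2)>150)).astype(np.uint8)*255; m[:,:290]=0; m[:,362:]=0; m[:150]=0;m[215:]=0
cs,_=cv2.findContours(m,cv2.RETR_EXTERNAL,cv2.CHAIN_APPROX_NONE); c=max(cs,key=cv2.contourArea)
P=onz(t,c[:,0,0].astype(float),c[:,0,1].astype(float),.014)[:,:2].astype(np.float32); r=cv2.minAreaRect(P); print("pan",np.round(r[0],4),r[1],r[2])
E
```

```text
(267, 98, 16, 50) [0.4593 0.2505] [0.0539 0.0142] 82.00007629394531
(295, 74, 97, 90) [0.5357 0.2395] [0.0956 0.1046] 82.09049224853516
pan [ 0.5532 -0.0846] (0.182252898812294, 0.12102847546339035) 79.12200164794922
```

View pics/w9c.png

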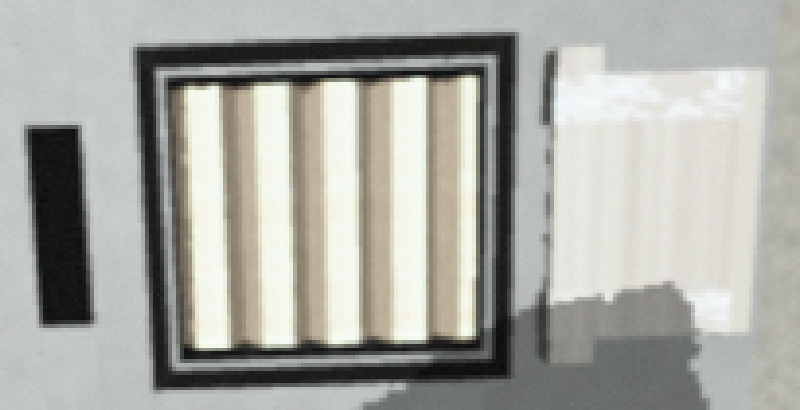

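View pics/t9c.png

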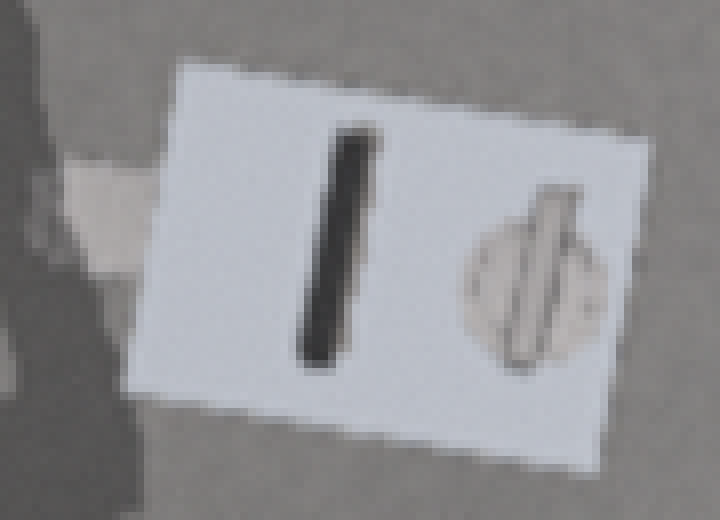

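```bash
python3 - <<'E'
from h import *; from plant import arm
t=load("pics/t9.npz")
f=lambda pts,z: onz(t,np.array(pts)[:,0]/8+275-.44,np.array(pts)[:,1]/8+150-.44,z)[:,:2]
P=f([(183,62),(652,142),(600,472),(125,392)],.014); c=P.mean(0)
a=(P[0]+P[3]-P[1]-P[2])/2; b=(P[0]+P[1]-P[2]-P[3])/2
print(c,np.linalg.norm(a),np.degrees(np.arctan2(a[1],a[0])),np.linalg.norm(b),np.degrees(np.arctan2(b[1],b[0]))+90)
u=a/np.linalg.norm(a); print("handle pred",c+.018*u,"stud pred",c-.052*u)
h=f([(358,130),(318,365)],.052); print("handle meas",h,h.mean(0),np.linalg.norm(h[0]-h[1]))
w=f([(557,188),(520,365)],.062); print("wing meas",w.mean(0),np.linalg.norm(w[0]-w[1]),np.degrees(np.arctan2(*(w[0]-w[1])[::-1]))+90)
s=load("pics/w9.npz")
p=np.array([(549,52),(549,360)])/3.9+[260,65]-.37
for z in (.101,.085): print("mouth",onz(s,p[:,0],p[:,1],z).mean(0))
go(arm.sense(),(*(c+.018*u),.08),79.5)
E
```

```text
[ 0.55198927 -0.09174215] 0.16853497367094827 79.2308401955506 0.11809248440185918 79.58981101719323
handle pred [ 0.55535262 -0.07405917] stud pred [ 0.54227294 -0.14282633]
handle meas [[ 0.59498127 -0.08244469]
 [ 0.51516845 -0.06756363]] [ 0.55507486 -0.07500416] 0.08118825272444721
wing meas [ 0.54289482 -0.14238709] 0.06081080714178154 77.1388426791466
mouth [0.59440054 0.23175302 0.101     ]
mouth [0.59806455 0.23071795 0.085     ]
pos [0.5025 0.1893 0.2937] yaw 79.96 zdir [ 1.e-04 -2.e-04 -1.e+00] F [ 0.7 -0.3 -0.2] open 0.646 t 9.25  shift [-0.2501  0.0979  0.2138] rz 0.0038
```

Emit:
move_arm([
  [-0.02, 0.008, 0, 0, 0, 0.004, 0.1],
  [-0.035, 0.015, 0, 0, 0, 0, 0.1],
  [-0.045, 0.015, 0, 0, 0, 0, 0.1],
  [-0.045, 0.015, 0.0, 0, 0, 0, 0.1],
  [-0.045, 0.015, 0.02, 0, 0, 0, 0.1],
  [-0.035, 0.015, 0.035, 0, 0, 0, 0.1],
  [-0.025, 0.015, 0.04, 0, 0, 0, 0.1],
  [0, 0, 0.04, 0, 0, 0, 0.1],
  [0, 0, 0.03, 0, 0, 0, 0.1],
  [0, 0, 0.0, 0, 0, 0, 0.1],
])

```text
t: 10.25
ee_pos: [0.5508, -0.0719, 0.126]
orientation: [-0.003, 0.769, 0.639, -0.002]
force: [0.1, 0.5, 0.8]
opening: 0.451
```

Emit:
move_arm([
  [0, 0, 0, 0, 0, 0, 0.1],
])

```text
t: 10.35
ee_pos: [0.5529, -0.0716, 0.1313]
orientation: [0.0, 0.769, 0.639, -0.0]
force: [0.2, 0.3, 1.2]
opening: 0.443
```

```bash
python3 - <<'E'
from h import *; from plant import arm
go(arm.sense(),(.5555,-.0745,.012),79.4)
s=arm.snapshot("wrist"); cv2.imwrite("pics/w10.png",s["image"][:,:,::-1]); np.savez("pics/w10.npz",**s)
E
```

```text
pos [ 0.5529 -0.0716  0.1313] yaw 79.48 zdir [-0.e+00 -1.e-04 -1.e+00] F [0.2 0.3 1.2] open 0.443 t 10.35  shift [-0.0023  0.0031  0.1193] rz 0.0006
```

View pics/w10.png

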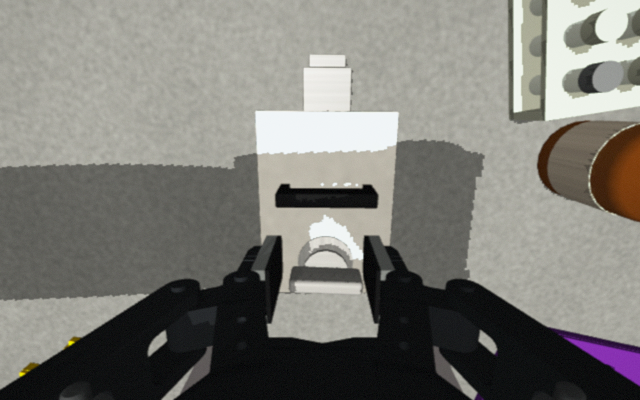

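The jaws open across the cover in this orientation, so I have to turn +90° to pinch the bar. Yaw 169.4° also leaves wrist range for the refit.

Emit:
move_arm([
  [0, 0, 0, 0, 0, -0.0682, 0.1],
  [0, 0, 0, 0, 0, -0.0682, 0.1],
  [0, 0, 0, 0, 0, -0.0682, 0.1],
  [0, 0, 0, 0, 0, -0.0682, 0.1],
  [0, 0, 0, 0, 0, -0.0682, 0.1],
  [0, 0, 0, 0, 0, -0.0682, 0.1],
  [0, 0, 0, 0, 0, -0.0682, 0.1],
  [0, 0, 0, 0, 0, -0.0682, 0.1],
  [0, 0, 0, 0, 0, -0.0682, 0.1],
  [0, 0, 0, 0, 0, -0.0682, 0.1],
])

```text
t: 11.4
ee_pos: [0.5537, -0.0711, 0.1332]
orientation: [0.002, 0.159, 0.987, -0.0]
force: [1.0, -0.6, -0.3]
opening: 0.453
```

Emit:
move_arm([
  [0, 0, 0, 0, 0, -0.0682, 0.1],
  [0, 0, 0, 0, 0, 0, 0.1],
])

```text
t: 11.6
ee_pos: [0.5536, -0.0711, 0.1329]
orientation: [0.002, 0.09, 0.996, -0.0]
force: [0.5, 0.3, 0.4]
opening: 0.448
```

```bash
python3 - <<'E'
from h import *; from plant import arm
go(arm.sense(),(.5553,-.0745,.012),169.4)
s=load("pics/w10.npz"); C=cloud(s)
print([C[v,326].round(4).tolist() for v in range(184,212,3)])
g=onz(s,np.array([276.,377.]),np.array([205.,205.]),.052); print(g)
s=arm.snapshot("wrist"); cv2.imwrite("pics/w11.png",s["image"][:,:,::-1]); np.savez("pics/w11.npz",**s)
E
```

```text
pos [ 0.5536 -0.0711  0.1329] yaw 169.71 zdir [ 3.1e-03 -6.0e-04 -1.0e+00] F [0.5 0.3 0.4] open 0.448 t 11.6  shift [-0.0019 -0.003   0.1209] rz 0.0026
[[0.5569, -0.0693, 0.0142], [0.5564, -0.0717, 0.0151], [0.5568, -0.068, 0.0414], [0.5567, -0.0678, 0.0518], [0.5563, -0.07, 0.0524], [0.5559, -0.0725, 0.0518], [0.5554, -0.075, 0.0515], [0.555, -0.077, 0.0525], [0.5529, -0.0913, 0.0134], [0.5524, -0.0936, 0.0149]]
[[ 0.51689265 -0.0700928   0.052     ]
 [ 0.59390679 -0.08444073  0.052     ]]
```

View pics/w11.png

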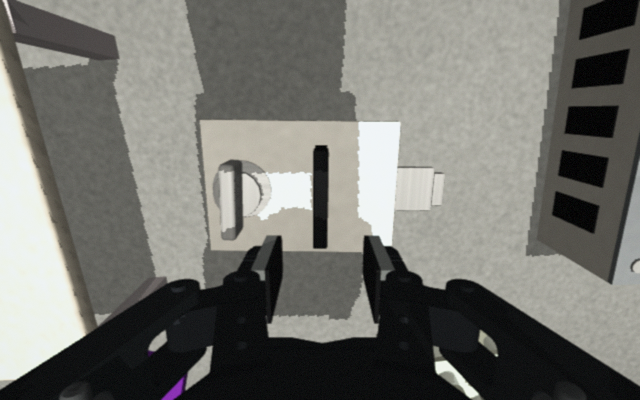

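Emit:
move_arm([
  [-0.002, -0.0022, 0.02, 0, 0, 0.002, 0.1],
  [0, 0, 0.035, 0, 0, 0, 0.1],
  [0, 0, 0.035, 0, 0, 0, 0.1],
  [0, 0, 0.02, 0, 0, 0, 0.1],
  [0, 0, 0.01, 0, 0, 0, 0.1],
  [0, 0, 0, 0, 0, 0, 0.1],
  [0, 0, 0, 0, 0, 0, 0.9],
  [0, 0, 0, 0, 0, 0, 0.9],
  [0, 0, 0, 0, 0, 0, 0.9],
  [0, 0, 0, 0, 0, 0, 0.9],
], newtons=60)

```text
t: 12.65
ee_pos: [0.5553, -0.0737, 0.0123]
orientation: [0.001, 0.093, 0.996, -0.0]
force: [-0.4, 1.3, 6.9]
opening: 0.128
```

```bash
python3 - <<'E'
from h import *; from plant import arm
go(arm.sense(),(.5553,-.0745,.012),169.4)
s=arm.snapshot("wrist"); cv2.imwrite("pics/w12.png",s["image"][:,:,::-1]); np.savez("pics/w12.npz",**s)
E
```

```text
pos [ 0.5553 -0.0737  0.0123] yaw 169.28 zdir [ 2.7e-03 -4.0e-04 -1.0e+00] F [-0.4  1.3  6.9] open 0.128 t 12.65  shift [-0.0001 -0.0008  0.0003] rz -0.001
```

View pics/w12.png

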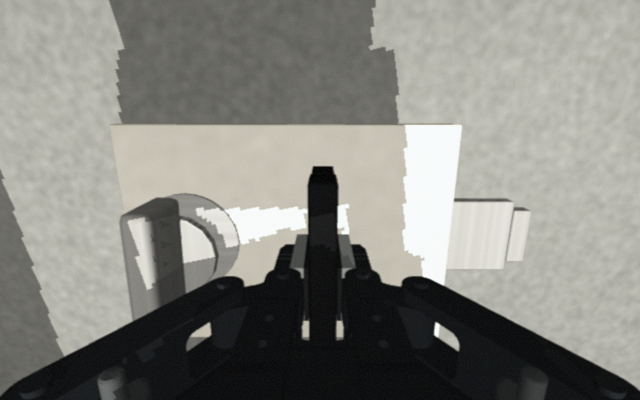

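Grasped (opening 0.128 ≈ 12 mm). Next I lift 0.16 m and rotate −87.5°.

Emit:
move_arm([
  [0, 0, -0.01, 0, 0, 0, 0.9],
  [0, 0, -0.02, 0, 0, 0, 0.9],
  [0, 0, -0.03, 0, 0, 0, 0.9],
  [0, 0, -0.04, 0, 0, 0, 0.9],
  [0, 0, -0.03, 0, 0, 0, 0.9],
  [0, 0, -0.02, 0, 0, 0.02, 0.9],
  [0, 0, -0.01, 0, 0, 0.04, 0.9],
  [0, 0, 0, 0, 0, 0.065, 0.9],
  [0, 0, 0, 0, 0, 0.065, 0.9],
  [0, 0, 0, 0, 0, 0.065, 0.9],
], newtons=60)

```text
t: 13.7
ee_pos: [0.5541, -0.0735, 0.1712]
orientation: [0.0, 0.355, 0.935, 0.0]
force: [-0.1, -1.2, -5.1]
opening: 0.125
```

Emit:
move_arm([
  [0, 0, 0, 0, 0, 0.065, 0.9],
  [0, 0, 0, 0, 0, 0.065, 0.9],
  [0, 0, 0, 0, 0, 0.065, 0.9],
  [0, 0, 0, 0, 0, 0.065, 0.9],
  [0, 0, 0, 0, 0, 0.065, 0.9],
  [0, 0, 0, 0, 0, 0.065, 0.9],
  [0, 0, 0, 0, 0, 0.06, 0.9],
  [0, 0, 0, 0, 0, 0.024, 0.9],
  [0, 0, 0, 0, 0, 0, 0.9],
])

```text
t: 14.6
ee_pos: [0.5541, -0.0736, 0.1711]
orientation: [0.0, 0.756, 0.655, 0.0]
force: [-1.0, 0.6, -4.7]
opening: 0.127
```

```bash
python3 - <<'E'
from h import *; from plant import arm
go(arm.sense(),(.4692,.2491,.172),81.8)
s=arm.snapshot("wrist"); cv2.imwrite("pics/w13.png",s["image"][:,:,::-1]); np.savez("pics/w13.npz",**s)
E
```

```text
pos [ 0.5541 -0.0736  0.1711] yaw 81.77 zdir [ 2.e-04 -1.e-04 -1.e+00] F [-1.   0.6 -4.7] open 0.127 t 14.6  shift [ 0.3072 -0.1302 -0.001 ] rz -0.0003
```

View pics/w13.png

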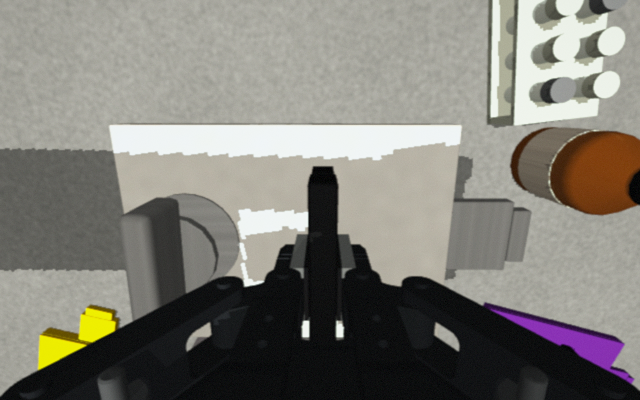

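Emit:
move_arm([
  [0.01, -0.004, 0, 0, 0, 0, 0.9],
  [0.02, -0.01, 0, 0, 0, 0, 0.9],
  [0.035, -0.015, 0, 0, 0, 0, 0.9],
  [0.04, -0.017, 0, 0, 0, 0, 0.9],
  [0.045, -0.018, 0, 0, 0, 0, 0.9],
  [0.045, -0.018, 0, 0, 0, 0, 0.9],
  [0.045, -0.018, 0, 0, 0, 0, 0.9],
  [0.035, -0.015, 0, 0, 0, 0, 0.9],
  [0.022, -0.01, 0, 0, 0, 0, 0.9],
  [0.01, -0.005, 0, 0, 0, 0, 0.9],
])

```text
t: 15.65
ee_pos: [0.468, 0.251, 0.1706]
orientation: [-0.0, 0.755, 0.656, 0.0]
force: [0.5, 0.1, -4.3]
opening: 0.13
```

Emit:
move_arm([
  [0, 0, 0, 0, 0, 0, 0.9],
  [0, 0, 0, 0, 0, 0, 0.9],
])

```text
t: 15.85
ee_pos: [0.4693, 0.2484, 0.1705]
orientation: [0.0, 0.756, 0.655, -0.0]
force: [-0.3, 0.1, -4.4]
opening: 0.13
```

```bash
python3 - <<'E'
from h import *; from plant import arm
go(arm.sense(),(.4692,.2491,.1),81.8)
s=arm.snapshot("wrist"); cv2.imwrite("pics/w14.png",s["image"][:,:,::-1]); np.savez("pics/w14.npz",**s)
s=arm.snapshot("top"); cv2.imwrite("pics/t14.png",s["image"][:,:,::-1]); np.savez("pics/t14.npz",**s)
s=arm.snapshot("scene"); crop(s,370,530,130,290,4,"pics/s14.png"); np.savez("pics/s14.npz",**s)
E
```

```text
pos [0.4693 0.2484 0.1705] yaw 81.86 zdir [ 0.e+00 -3.e-04 -1.e+00] F [-0.3  0.1 -4.4] open 0.13 t 15.85  shift [ 0.0007 -0.0002  0.0705] rz 0.0005
```

View pics/w14.png

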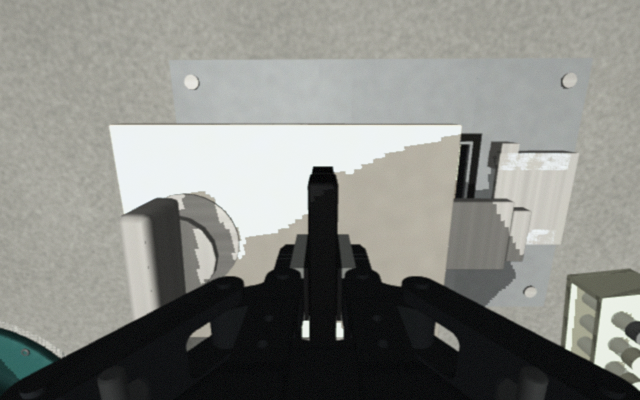

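View pics/s14.png

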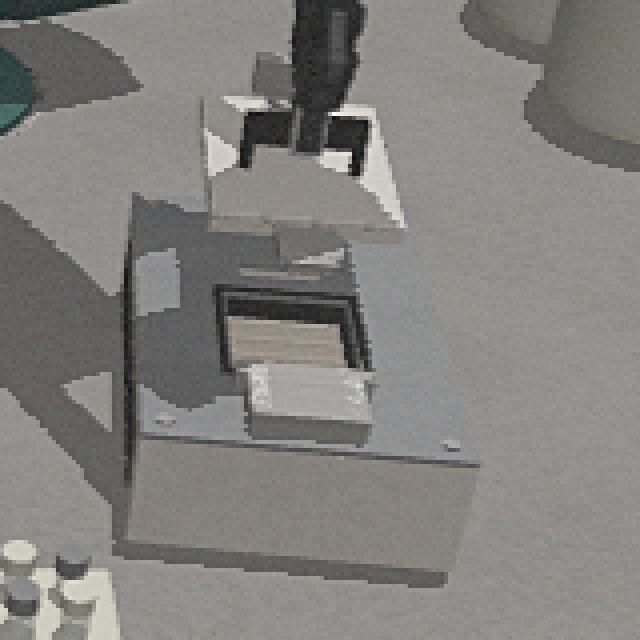

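View pics/t14.png

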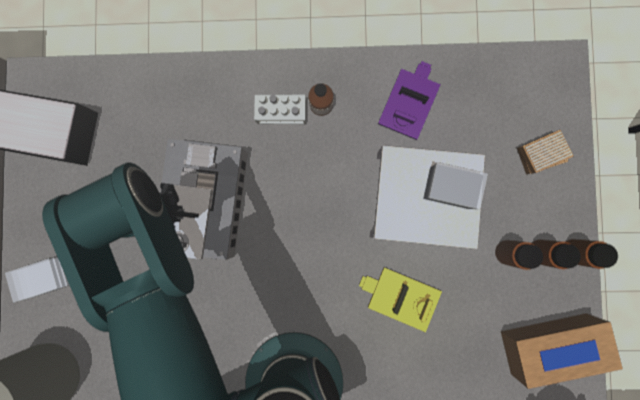

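```bash
python3 - <<'E'
from h import *; from plant import arm
s=load("pics/w14.npz"); C=cloud(s)
print("depth tongue",C[235,480].round(4),C[215,500].round(4),C[255,470].round(4),"pan",C[150,150].round(4),C[150,430].round(4),C[200,430].round(4))
crop(s,430,550,115,290,4,"pics/w14c.png")
P=onz(s,np.array([110.,461,0]),np.array([125.,125,0]),.1725)[:2]; e=P[1]-P[0]; print("pan edge",P.round(4),np.linalg.norm(e),np.degrees(np.arctan2(e[1],e[0])))
E
```

```text
depth tongue [0.5548 0.2361 0.1659] [0.5655 0.2462 0.166 ] [0.5486 0.2255 0.167 ] pan [0.393  0.3069 0.1727] [0.5284 0.2874 0.172 ] [0.5266 0.2623 0.1733]
pan edge [[0.3773 0.3212 0.1725]
 [0.5436 0.2973 0.1725]] 0.16798798496044257 -8.173721853764196
```

View pics/w14c.png

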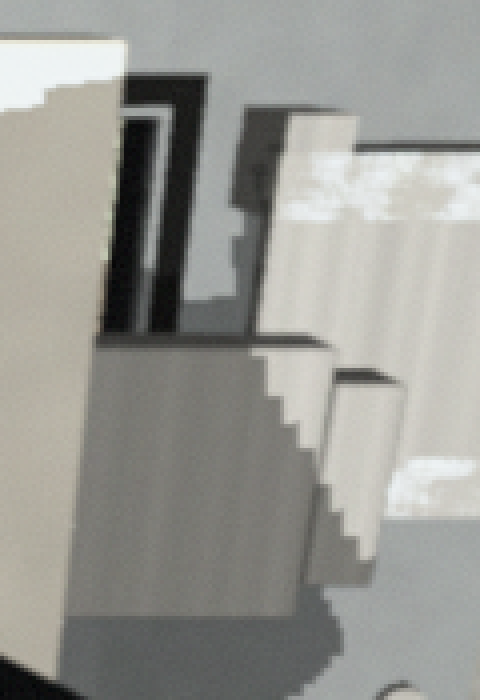

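```bash
python3 - <<'E'
from h import *; from plant import arm
s=load("pics/w14.npz")
f=lambda pts,z: onz(s,np.array(pts)[:,0]/4+430-.4,np.array(pts)[:,1]/4+115-.4,z)[:,:2]
slot=np.array([.4593,.2505]); a=np.radians(-8.1); u=np.array([np.cos(a),np.sin(a)]); n=np.array([-u[1],u[0]])
for nm,pts,z in (("shoulder",[(332,348),(295,617)],.166),("tip",[(405,383),(372,586)],.166),("pan end",[(126,40),(58,680)],.1725)):
    P=f(pts,z); m=P.mean(0); r=m-slot; print(nm,P.round(4),np.linalg.norm(P[0]-P[1]).round(4),"along from home",r@u-.052,"lat",((P-slot)@n).round(4),r@n)
P=f([(356,116),(480,148)],.101); print("pocket roof",P,((P-slot)@n))
P=f([(356,116)],.101); print((P-slot)@u)
E
```

```text
shoulder [[0.5722 0.2528]
 [0.5675 0.2137]] 0.0394 along from home 0.05984339736647067 lat [ 0.0182 -0.0212] -0.0014812835363584682
tip [[0.5819 0.2465]
 [0.5781 0.217 ]] 0.0297 along from home 0.07012701350982384 lat [ 0.0133 -0.0164] -0.0015380070688962861
pan end [[0.5436 0.2975]
 [0.5318 0.2127]] 0.0856 along from home 0.025006064692535572 lat [ 0.0584 -0.0272] 0.015587570187607884
pocket roof [[0.61290071 0.27128907]
 [0.63481464 0.2624456 ]] [0.0422242  0.03655665]
[0.14913913]
```

Yaw matches within 0.1°. The tongue is 1.5 mm off laterally and the tip is 15 mm short of the mouth. I correct +1.5 mm and lower 72 mm.

Emit:
move_arm([
  [0.0016, 0, 0.01, 0, 0, 0, 0.9],
  [0, 0, 0.02, 0, 0, 0, 0.9],
  [0, 0, 0.02, 0, 0, 0, 0.9],
  [0, 0, 0.012, 0, 0, 0, 0.9],
  [0, 0, 0.005, 0, 0, 0, 0.9],
  [0, 0, 0.0035, 0, 0, 0, 0.9],
  [0, 0, 0, 0, 0, 0, 0.9],
  [0, 0, 0, 0, 0, 0, 0.9],
])

```text
t: 16.8
ee_pos: [0.4698, 0.2505, 0.1007]
orientation: [0.0, 0.756, 0.655, 0.0]
force: [0.0, 0.3, -4.1]
opening: 0.128
```

```bash
python3 - <<'E'
from h import *; from plant import arm
go(arm.sense(),(.4692,.2491,.0973),81.8)
s=arm.snapshot("wrist"); cv2.imwrite("pics/w15.png",s["image"][:,:,::-1]); np.savez("pics/w15.npz",**s); C=cloud(s)
print("depth tongue",C[235,480].round(4),C[215,500].round(4),C[255,470].round(4),"pan",C[150,150].round(4),C[150,430].round(4))
s=arm.snapshot("scene"); crop(s,370,530,130,290,4,"pics/s15.png")
E
```

```text
pos [0.4698 0.2505 0.1007] yaw 81.82 zdir [ 9.e-04  5.e-04 -1.e+00] F [ 0.   0.3 -4.1] open 0.128 t 16.8  shift [-0.0015 -0.0004  0.0034] rz 0.0002
depth tongue [0.5555 0.238  0.0959] [0.5656 0.2487 0.0973] [0.55   0.2266 0.0955] pan [0.3933 0.3091 0.1023] [0.5289 0.2895 0.1024]
```

View pics/w15.png

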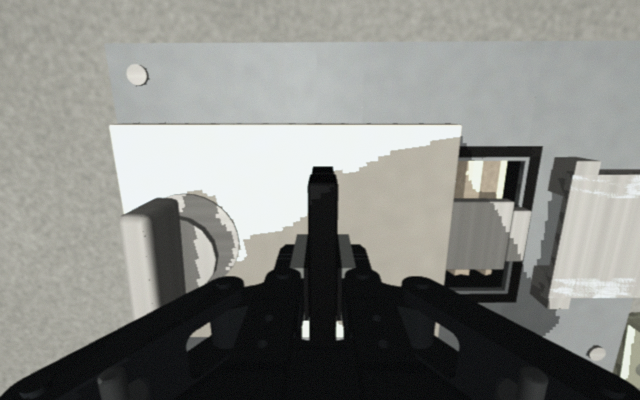

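View pics/s15.png

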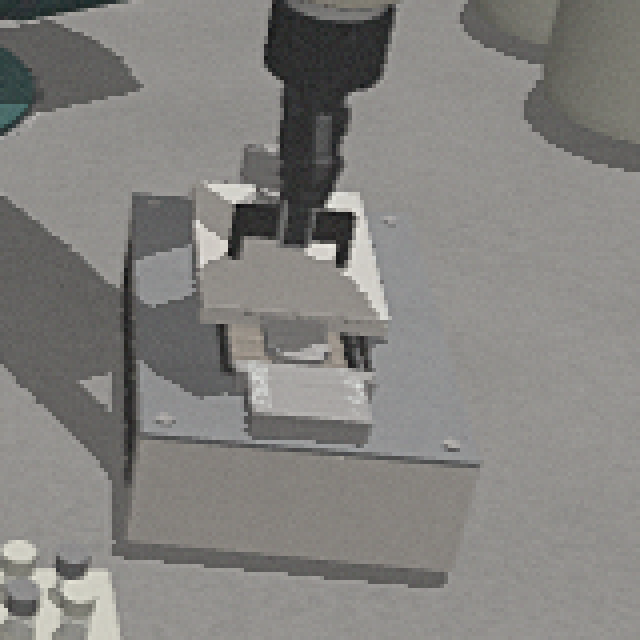

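Emit:
move_arm([
  [0, 0, 0.001, 0, 0, 0, 0.9],
  [0, 0, 0.001, 0, 0, 0, 0.9],
  [0, 0, 0, 0, 0, 0, 0.9],
])

```text
t: 17.2
ee_pos: [0.4695, 0.2504, 0.0978]
orientation: [-0.0, 0.756, 0.655, -0.0]
force: [-0.5, 0.1, -4.8]
opening: 0.124
```

Emit:
move_arm([
  [0, 0, 0.001, 0, 0, 0, 0.9],
  [0, 0, 0, 0, 0, 0, 0.9],
])

```text
t: 17.4
ee_pos: [0.4696, 0.2504, 0.0973]
orientation: [0.0, 0.756, 0.655, 0.0]
force: [-0.8, -1.1, 0.7]
opening: 0.128
```

Deck contact. Sliding in.

Emit:
move_arm([
  [0, 0.004, -0.0005, 0, 0, 0, 0.9],
  [0, 0.008, 0, 0, 0, 0, 0.9],
  [0, 0.008, 0, 0, 0, 0, 0.9],
  [0, 0.008, 0, 0, 0, 0, 0.9],
  [0, 0.006, 0, 0, 0, 0, 0.9],
  [0, 0, 0, 0, 0, 0, 0.9],
])

```text
t: 18.0
ee_pos: [0.504, 0.2453, 0.0973]
orientation: [0.0, 0.756, 0.655, -0.0]
force: [2.2, -0.2, -2.9]
opening: 0.127
```

```bash
python3 - <<'E'
from h import *; from plant import arm
go(arm.sense(),(.4692,.2491,.0973),81.8)
s=arm.snapshot("wrist"); cv2.imwrite("pics/w16.png",s["image"][:,:,::-1])
E
```

```text
pos [0.504  0.2453 0.0973] yaw 81.79 zdir [ 1.e-04 -1.e-04 -1.e+00] F [ 2.2 -0.2 -2.9] open 0.127 t 18.0  shift [-0.0013 -0.035   0.    ] rz -0.0001
```

View pics/w16.png

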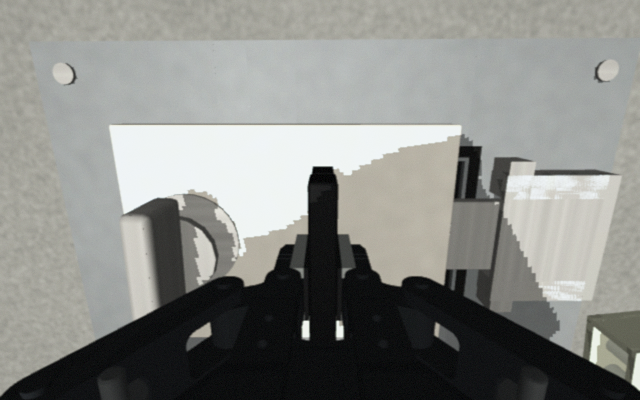

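The tongue is entering the pocket at (500,235), with low forces. I continue about 26 mm, creeping at the end.

Emit:
move_arm([
  [0, 0.007, 0, 0, 0, 0, 0.9],
  [0, 0.007, 0, 0, 0, 0, 0.9],
  [0, 0.005, 0, 0, 0, 0, 0.9],
  [0, 0.003, 0, 0, 0, 0, 0.9],
  [0, 0, 0, 0, 0, 0, 0.9],
])

```text
t: 18.55
ee_pos: [0.5253, 0.2423, 0.0974]
orientation: [0.0, 0.756, 0.655, -0.0]
force: [1.0, -0.3, -4.2]
opening: 0.126
```

Emit:
move_arm([
  [0, 0.002, 0, 0, 0, 0, 0.9],
  [0, 0.001, 0, 0, 0, 0, 0.9],
  [0, 0, 0, 0, 0, 0, 0.9],
])

```text
t: 18.85
ee_pos: [0.5279, 0.242, 0.0974]
orientation: [0.0, 0.756, 0.655, 0.0]
force: [0.3, -0.8, -3.5]
opening: 0.124
```

Emit:
move_arm([
  [0, 0.001, 0, 0, 0, 0, 0.9],
  [0, 0, 0, 0, 0, 0, 0.9],
])

```text
t: 19.05
ee_pos: [0.5284, 0.2418, 0.0974]
orientation: [-0.0, 0.756, 0.655, -0.001]
force: [-4.6, -0.7, -2.1]
opening: 0.128
```

Emit:
move_arm([
  [0, 0.001, 0.001, 0, 0, 0, 0.9],
  [0, 0, 0, 0, 0, 0, 0.9],
])

```text
t: 19.25
ee_pos: [0.5284, 0.2419, 0.0973]
orientation: [-0.001, 0.756, 0.655, -0.001]
force: [-20.6, -2.1, 11.5]
opening: 0.122
```

```bash
python3 - <<'E'
from h import *; from plant import arm
go(arm.sense(),(.4692,.2491,.0973),81.8)
s=arm.snapshot("wrist"); cv2.imwrite("pics/w17.png",s["image"][:,:,::-1]); np.savez("pics/w17.npz",**s)
E
```

```text
pos [0.5284 0.2419 0.0973] yaw 81.85 zdir [-3.3e-03 -1.0e-04 -1.0e+00] F [-20.6  -2.1  11.5] open 0.122 t 19.25  shift [-0.0012 -0.0597  0.0002] rz 0.0004
```

View pics/w17.png

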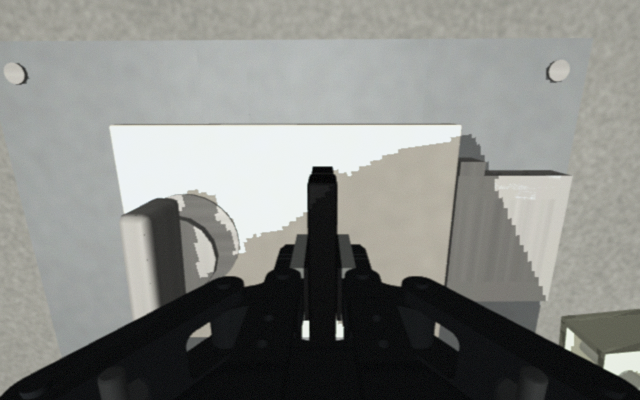

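The pan end is at the pocket mouth (458,165), with −20 N stop contact. I release, lift and shift 70 mm back over the wing.

Emit:
move_arm([
  [0, 0, 0, 0, 0, 0, 0.1],
  [0, 0, 0, 0, 0, 0, 0.1],
  [0, 0, 0, 0, 0, 0, 0.1],
  [0, 0, -0.01, 0, 0, 0, 0.1],
  [0, 0, -0.025, 0, 0, 0, 0.1],
  [0, 0, -0.03, 0, 0, 0, 0.1],
  [0, 0, -0.025, 0, 0, 0, 0.1],
  [0, -0.02, 0, 0, 0, 0, 0.1],
  [0, -0.03, 0, 0, 0, 0, 0.1],
  [0, -0.02, 0, 0, 0, 0, 0.1],
])

```text
t: 20.3
ee_pos: [0.4596, 0.2518, 0.1874]
orientation: [0.0, 0.756, 0.655, 0.0]
force: [0.1, -0.8, 0.7]
opening: 0.454
```

Emit:
move_arm([
  [0, 0, 0, 0, 0, 0, 0.1],
  [0, 0, 0, 0, 0, 0, 0.1],
])

```text
t: 20.5
ee_pos: [0.4608, 0.2518, 0.1874]
orientation: [0.0, 0.756, 0.655, 0.001]
force: [0.1, -0.1, 0.6]
opening: 0.448
```

```bash
python3 - <<'E'
from h import *; from plant import arm
slot=np.array([.4593,.2505])
go(arm.sense(),(*slot,.115),81.8)
s=arm.snapshot("wrist"); cv2.imwrite("pics/w18.png",s["image"][:,:,::-1]); np.savez("pics/w18.npz",**s)
s=arm.snapshot("scene"); crop(s,370,530,130,290,4,"pics/s18.png"); np.savez("pics/s18.npz",**s)
E
```

```text
pos [0.4608 0.2518 0.1874] yaw 81.85 zdir [ 1.3e-03  5.0e-04 -1.0e+00] F [ 0.1 -0.1  0.6] open 0.448 t 20.5  shift [-0.0015 -0.0014  0.0724] rz 0.0004
```

View pics/w18.png

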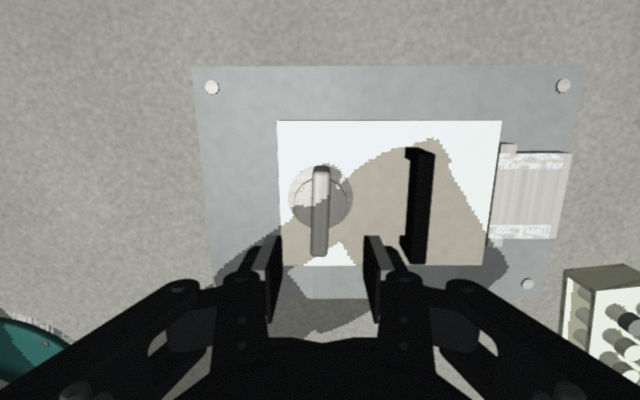

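View pics/s18.png

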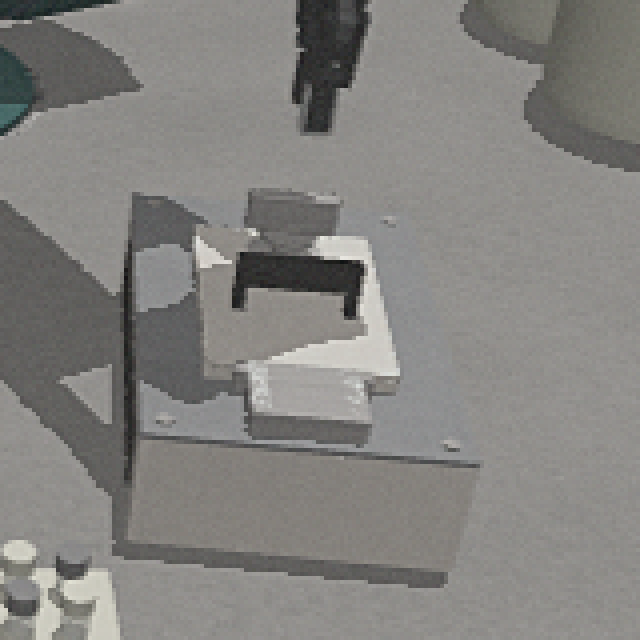

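```bash
python3 - <<'E'
from h import *; from plant import arm
s=load("pics/w18.npz"); C=cloud(s)
m=np.zeros((400,640),bool); m[160:262,295:345]=1; m&=(C[...,2]>.142)&(C[...,2]<.152)
P=C[m]; r=cv2.minAreaRect(P[:,:2].astype(np.float32)); print("wing",r,P[:,2].mean(),len(P))
m=np.zeros((400,640),bool); m[115:270,270:505]=1; m&=(C[...,2]>.095)&(C[...,2]<.103); print("pan top z",np.median(C[m][:,2]))
Q=onz(s,np.array([277.,502.]),np.array([121.,121.]),.099); e=Q[1]-Q[0]; print(Q,np.linalg.norm(e),np.degrees(np.arctan2(e[1],e[0])))
c=r[0]; go(arm.sense(),(c[0],c[1],.115),81.8)
E
```

```text
wing ((0.45941802859306335, 0.2513631582260132), (0.05929408594965935, 0.011969359591603279), 79.8459701538086) 0.1467284999616385 1542
pan top z 0.0992628132470452
[[0.4356965  0.31411825 0.099     ]
 [0.60312236 0.29003909 0.099     ]] 0.16914852166637787 -8.184152481976042
pos [0.4612 0.2516 0.1868] yaw 81.81 zdir [ 5.e-04  1.e-04 -1.e+00] F [ 0.8  0.5 -0.2] open 0.449 t 20.6  shift [-0.0005 -0.0018  0.0718] rz 0.0001
```

Cover flat (pan top 0.0993), wing at (0.4594, 0.2514), right over the slot. Descend and grip the wing.

Emit:
move_arm([
  [-0.0005, -0.0018, 0.02, 0, 0, 0, 0.1],
  [0, 0, 0.025, 0, 0, 0, 0.1],
  [0, 0, 0.017, 0, 0, 0, 0.1],
  [0, 0, 0.01, 0, 0, 0, 0.1],
  [0, 0, 0, 0, 0, 0, 0.1],
  [0, 0, 0, 0, 0, 0, 0.9],
  [0, 0, 0, 0, 0, 0, 0.9],
  [0, 0, 0, 0, 0, 0, 0.9],
  [0, 0, 0, 0, 0, 0, 0.9],
], newtons=60)

```text
t: 21.5
ee_pos: [0.4591, 0.2516, 0.1153]
orientation: [0.0, 0.756, 0.655, 0.001]
force: [1.2, -0.8, 2.5]
opening: 0.122
```

```bash
python3 - <<'E'
from h import *; from plant import arm
go(arm.sense(),(.4594,.2514,.115),81.8)
s=arm.snapshot("wrist"); cv2.imwrite("pics/w19.png",s["image"][:,:,::-1]); np.savez("pics/w19.npz",**s)
E
```

```text
pos [0.4591 0.2516 0.1153] yaw 81.82 zdir [ 1.2e-03  6.0e-04 -1.0e+00] F [ 1.2 -0.8  2.5] open 0.122 t 21.5  shift [-0.0001  0.0003  0.0003] rz 0.0002
```

View pics/w19.png

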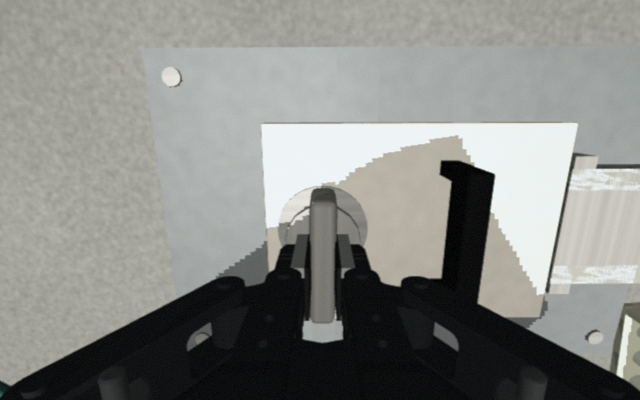

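Wing pinched. Press.

Emit:
move_arm([
  [0, 0, 0.003, 0, 0, 0, 0.9],
  [0, 0, 0.003, 0, 0, 0, 0.9],
  [0, 0, 0.003, 0, 0, 0, 0.9],
  [0, 0, 0.003, 0, 0, 0, 0.9],
  [0, 0, 0, 0, 0, 0, 0.9],
])

```text
t: 22.05
ee_pos: [0.459, 0.2515, 0.1025]
orientation: [0.0, 0.756, 0.655, 0.0]
force: [0.8, 0.2, 8.4]
opening: 0.114
```

Emit:
move_arm([
  [0, 0, 0.001, 0, 0, 0, 0.9],
  [0, 0, 0.001, 0, 0, 0, 0.9],
  [0, 0, 0, 0, 0, 0, 0.9],
])

```text
t: 22.35
ee_pos: [0.4593, 0.2517, 0.1016]
orientation: [0.0, 0.756, 0.655, 0.001]
force: [-2.7, -1.2, 14.8]
opening: 0.122
```

```bash
python3 - <<'E'
from h import *; from plant import arm
go(arm.sense(),(.4594,.2514,.101),81.8)
s=arm.snapshot("wrist"); C=cloud(s); cv2.imwrite("pics/w20.png",s["image"][:,:,::-1])
print([C[v,322].round(4).tolist() for v in (195,205,230,260,290)])
E
```

```text
pos [0.4593 0.2517 0.1016] yaw 81.82 zdir [ 1.5e-03  7.0e-04 -1.0e+00] F [-2.7 -1.2 14.8] open 0.122 t 22.35  shift [-0.0002  0.0002  0.0006] rz 0.0002
[[0.4635, 0.2806, 0.1226], [0.4633, 0.279, 0.1326], [0.4617, 0.2685, 0.134], [0.4597, 0.2544, 0.133], [0.4576, 0.2395, 0.1326]]
```

Pressed 14 mm to the stop (wing top 0.133, 15 N). Turn clockwise.

Emit:
move_arm([
  [0, 0, 0, 0, 0, 0.03, 0.9],
  [0, 0, 0, 0, 0, 0.06, 0.9],
  [0, 0, 0, 0, 0, 0.068, 0.9],
  [0, 0, 0, 0, 0, 0.068, 0.9],
  [0, 0, 0, 0, 0, 0.068, 0.9],
  [0, 0, 0, 0, 0, 0.068, 0.9],
  [0, 0, 0, 0, 0, 0.068, 0.9],
  [0, 0, 0, 0, 0, 0.068, 0.9],
  [0, 0, 0, 0, 0, 0.068, 0.9],
  [0, 0, 0, 0, 0, 0.068, 0.9],
])

```text
t: 23.4
ee_pos: [0.4594, 0.2514, 0.1016]
orientation: [-0.0, 0.999, 0.047, 0.001]
force: [-0.6, -2.6, 14.8]
opening: 0.122
```

Emit:
move_arm([
  [0, 0, 0, 0, 0, 0.06, 0.9],
  [0, 0, 0, 0, 0, 0.04, 0.9],
  [0, 0, 0, 0, 0, 0.012, 0.9],
  [0, 0, 0, 0, 0, 0, 0.9],
])

```text
t: 23.8
ee_pos: [0.4594, 0.2514, 0.1016]
orientation: [-0.0, 0.998, -0.068, 0.001]
force: [-0.4, -3.4, 15.2]
opening: 0.122
```

```bash
python3 - <<'E'
from h import *; from plant import arm
st=arm.sense(); go(st,(.4594,.2514,.101),-8.2); print(st["ft_torque"],st["q"])
s=arm.snapshot("wrist"); C=cloud(s); cv2.imwrite("pics/w21.png",s["image"][:,:,::-1]); np.savez("pics/w21.npz",**s)
print([C[v,322].round(4).tolist() for v in (195,205,230,260,290)])
E
```

```text
pos [0.4594 0.2514 0.1016] yaw -7.76 zdir [ 1.9e-03  2.0e-04 -1.0e+00] F [-0.4 -3.4 15.2] open 0.122 t 23.8  shift [0.     0.     0.0006] rz 0.0037
[-0.74093272  0.17090552  0.04893573] [ 4.52405735e-01 -1.65434877e-01  1.90276530e+00 -6.69171217e-04
  1.40243600e+00  2.15872135e+00]
[[0.4888, 0.2472, 0.1221], [0.4875, 0.2474, 0.1335], [0.4768, 0.2489, 0.1339], [0.4628, 0.2508, 0.1333], [0.4477, 0.2529, 0.1323]]
```

View pics/w21.png

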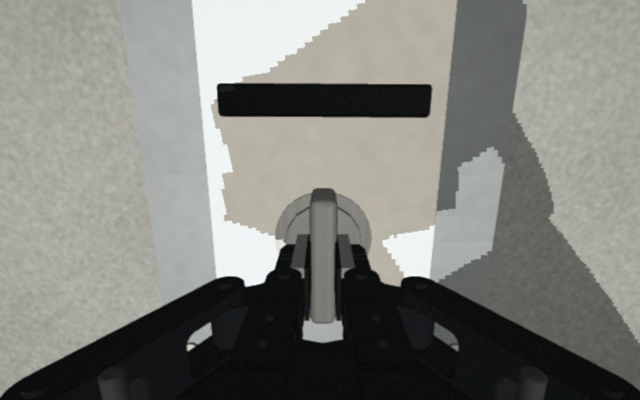

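Now past 89.6°. A touch more to the stop, ease up 3 mm, open and lift.

Emit:
move_arm([
  [0, 0, 0, 0, 0, 0.01, 0.9],
  [0, 0, 0, 0, 0, 0, 0.9],
  [0, 0, -0.002, 0, 0, 0, 0.9],
  [0, 0, -0.002, 0, 0, 0, 0.9],
  [0, 0, 0, 0, 0, 0, 0.9],
])

```text
t: 24.35
ee_pos: [0.4593, 0.2513, 0.1051]
orientation: [-0.0, 0.997, -0.077, 0.001]
force: [1.2, -3.2, 7.1]
opening: 0.122
```

```bash
python3 - <<'E'
from h import *; from plant import arm
st=arm.sense(); go(st,(.4594,.2514,.101),-8.2); print(st["ft_torque"])
E
```

```text
pos [0.4593 0.2513 0.1051] yaw -8.89 zdir [ 1.5e-03 -1.0e-04 -1.0e+00] F [ 1.2 -3.2  7.1] open 0.122 t 24.35  shift [ 0.0001 -0.0001  0.0041] rz -0.0057
[-0.474951   -0.35709278  0.29170437]
```

Emit:
move_arm([
  [0, 0, 0, 0, 0, 0, 0.1],
  [0, 0, 0, 0, 0, 0, 0.1],
  [0, 0, 0, 0, 0, 0, 0.1],
  [0, 0, -0.01, 0, 0, 0, 0.1],
  [0, 0, -0.02, 0, 0, 0, 0.1],
  [0, 0, -0.03, 0, 0, 0, 0.1],
  [0, 0, -0.03, 0, 0, 0, 0.1],
  [-0.02, 0, -0.03, 0, 0, 0, 0.1],
  [-0.03, 0, -0.02, 0, 0, 0, 0.1],
  [0, 0, 0, 0, 0, 0, 0.1],
])

```text
t: 25.35
ee_pos: [0.4081, 0.2599, 0.2488]
orientation: [-0.002, 0.997, -0.077, 0.002]
force: [1.0, -0.4, 0.6]
opening: 0.449
```

```bash
python3 - <<'E'
from h import *; from plant import arm
go(arm.sense(),(.4594,.2514,.101),-8.2)
s=arm.snapshot("wrist"); C=cloud(s); cv2.imwrite("pics/w22.png",s["image"][:,:,::-1]); np.savez("pics/w22.npz",**s)
c=np.array([.4594,.2514]); d=np.hypot(C[...,0]-c[0],C[...,1]-c[1])
m=(d<.033)&(C[...,2]>.125)&(C[...,2]<.155); P=C[m]; r=cv2.minAreaRect(P[:,:2].astype(np.float32)); print("wing",r,np.percentile(P[:,2],[10,50,90]),len(P))
m=(C[...,2]>.095)&(C[...,2]<.103); print("pan z",np.median(C[m][:,2]))
s=arm.snapshot("scene"); cv2.imwrite("pics/s22.png",s["image"][:,:,::-1]); s=arm.snapshot("top"); cv2.imwrite("pics/t22.png",s["image"][:,:,::-1])
E
```

```text
pos [0.4081 0.2599 0.2488] yaw -8.83 zdir [ 0.0043  0.003  -1.    ] F [ 1.  -0.4  0.6] open 0.449 t 25.35  shift [0.0515 0.0011 0.1479] rz -0.0053
wing ((0.45918941497802734, 0.2505235970020294), (0.011883740313351154, 0.05893455073237419), 81.4604263305664) [0.13491677 0.13636257 0.13744715] 1038
pan z 0.09915792406819657
```

View pics/w22.png

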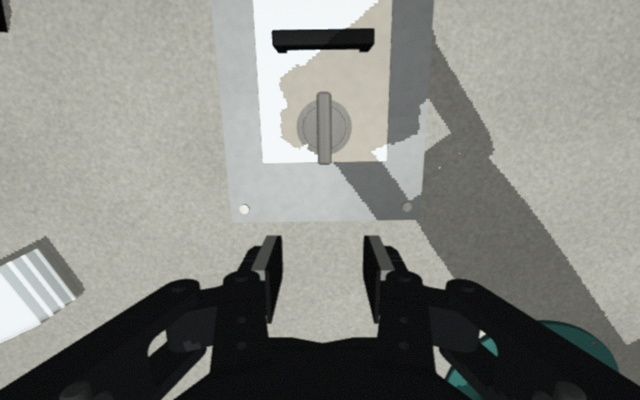

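View pics/s22.png

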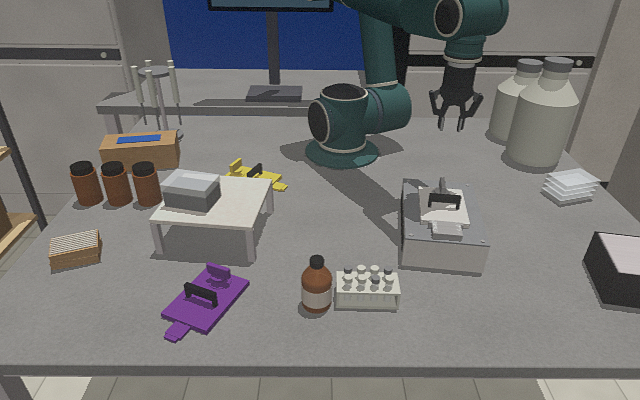

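Released, the head stays down. The wing top is at 0.1364, against 0.1467 before (about 0.0105 pressed). The wing lies along the cover at −8.5° and the pan is flat. The bottle, rack and box are unmoved. Handing in.

```bash
python3 - <<'E'
from plant import arm
print(arm.job_done()); print(arm.sense()["t"])
E
```

```text
the job is handed in; nothing more can be done
None
the job is handed in; nothing more can be done
```

I drew the cover out by its tongue until all of it was clear of the shelf, then carried it by the handle to the unit. I set it on the deck and slid the tongue in until the pan stopped at the pocket mouth (about 20 N). I then pressed the wing head 14 mm to its stop, turned it a quarter turn clockwise and let go. The job was handed in at about 25.5 s with the arm clear; no verdict is reported.

**Last checks**
- **Cover:** the pan top was at 0.099 m, so it lies flat on the deck. The wing centre is within 1 mm of the slot.
- **Wing head:** after release it stayed down by about 10.5 mm, lying along the cover at −8.5°; the unit is at −8.1°.
- **Other things:** bottle, rack, tip box and shelf looked unmoved in the last scene picture. I took a last top view but did not look at it.

**What disagreed:**
- **Fingertip position:** both cameras and the bench contact put the fingertips about 17–21 mm behind the reported TCP (partly open jaws), not `arm.finger_overhang` (22 mm) ahead of it. My first close therefore passed above the tongue without gripping it. I went by the measured heights after that.
- **Handle approach:** I first came over the handle with the jaws turned the wrong way, and turned them 90° before touching it.

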